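# Unplug the finished flow cells, press their sealing plugs home and store them

## Robot

A 6-joint arm with a two-finger parallel gripper is mounted at the origin on the work surface. World frame = base frame: x ahead of the robot, y to its left, z up, the work surface at z = 0. Lengths are in m, angles in rad, forces in N, time in s.
With the tool pointing down it reaches from about 0.35 to 0.975 m from the base axis. Payload 4.9 kg.
Tool frame: the origin (TCP) lies at the very end of the fingers, on their centre line; the grasp point (between the pads) lies 19 mm behind it; z points along the fingers, y is the line along which they close (so a half turn about z gives the same grasp; the last joint's range is limited). The gripper opens to 85 mm and grips with 20 to 120 N. Pads are 22 mm wide; open, the fingers measure 114 mm over their backs; the gripper's body (76 mm by 85 mm) begins 54 mm behind the grasp point. The pads swing forward as they close: fully open they stand 13 mm farther back than shut.
Start: joints at [0.989, 0.053, 1.613, -0, 1.476, -0.119], TCP at [0.279, 0.559, 0.231] pointing down, gripper open.
Joint ranges: [-3.01, 3.01], [-1.01, 2.22], [0.06, 2.58], [-1.02, 4.17], [0.09, 2.62], [-3.14, 3.14]. Speed limits (rad/s): [2.57, 2.57, 3.14, 3.14, 3.14, 3.14].

## Interface

Orientations are given as a unit quaternion [w, x, y, z].
In Python, from plant import manip gives the robot as it stands.
- The arm moves only by the tool send_rows, never from a script. Its argument "increments" is a list of rows, each an object of numbers: "claw": the closure, from -1 (fully open) to 1 (shut); "dx", "dy", "dz": the shift along the tool's x, y, z in units of 0.5 m (1.0 is 0.5 m); "yaw": the turn about the tool's z in units of 1.5 rad (1.0 is 1.5 rad). A call has 1 to 20 rows; each row is the pose to reach, as a shift and turn from the pose commanded when the call began, along the tool's axes at that moment; what a row does not reach only later rows make up. A row lasts 1/8 s, in which the tool goes at most 62.5 mm and 10.7 degrees, less where a joint would pass 70% of its speed; a pose out of reach is approached as far as the arm can. A call with a number of a shift or a turn outside -1 to 1 is refused whole. A call with a gripper value outside its range is refused whole. The fingers move at their own pace and stop on an object; the grip force is fixed at half the most. Time passes only in rows, so rows that repeat a pose let the fingers close. It gives the time, the measured TCP pose, the force, the opening and the grip force at its end, in the units of the state.
- manip.state(): the state, without advancing time (a new reading comes with each control period).
- manip.grab_frame(name): name is "scene" or "top"; returns the picture (480x640x3 uint8, red, green, blue); there is no depth.
- manip.camera_params(name): a dict with "camera_matrix" (3x3 intrinsics, pixels), "extrinsics" (4x4, takes a point from world to camera coordinates). Camera axes: x right, y down, z forward; pixel columns grow to the right and rows downward; lengths in m; the calibration is good to about 2 mm. A picture is of the moment at which its call begins. camera_params takes no time and is no camera call.
- manip.job_done(): hands the job in; it is judged then, once.
The state is a dict: "time": time; "joint_pos": joint angles; "joint_vel": joint speeds; "joint_efforts": joint torques, N m; "tool_pos": TCP position; "tool_rot": TCP orientation; "contact_force": force on the tool from outside, world axes, zero at the start; "ft_torque": the same for the moment, N m; "gripper_width": opening from 0.0 (shut) to 1.0 (fully open); "grasp_force": force on a finger pad.
Only numpy, scipy, OpenCV 4.12 (cv2) and the standard library are available. Lean on these libraries where they do the work, as an engineer would, in place of code of your own. Each camera call takes 0.05 s, during which the arm holds its last target. There are 200 camera calls.

## Task

Take every flow cell that is in the connector dock: pull it out of its socket, slide it along the bed of the bench press until its filling port is right under the ram nose, and pull the lever down so that the brass plug is driven fully home. Lay all the sealed cells flat, side by side, in the grey tray, and leave the press lever up. Do not disturb the bottle, the beaker or the multimeter.

Things in the scene. Friction and masses are not known exactly. Their poses are not given: they have to be found in the camera images.
- cell_a: Flat white flow cell, 160 x 50 x 16 mm, 0.11-0.22 kg; may be absent. Origin: centre of underside; +x to the connector end (brass contacts), z up. Black upright pull tab at the tail: centred at x = -60, y = 0 mm, 36 mm long (x), 10 thick (y), from 16 to 46 mm above the underside. Filling port on the centre line, 38 mm from the connector end (port_a).
- port_a (a point): Centre of the mouth of cell_a's filling port, on its top face, at x, y = 42, 0 mm in the cell. A 16 mm square recess holding a round brass sealing plug, 12 mm across, whose top starts 3 mm proud of the face and, when home, lies 4 mm below it.
- plug_a (a joint): Travel (m) of the sealing plug of cell_a: 0 = proud, 0.007 = fully home at the bottom of its port. Stiff (about 15 N), stays where left; only a tool narrower than the recess drives it below the face.
- cell_b: Flat white flow cell, 160 x 50 x 16 mm, 0.11-0.22 kg; may be absent. Origin: centre of underside; +x to the connector end (brass contacts), z up. Black upright pull tab at the tail: centred at x = -60, y = 0 mm, 36 mm long (x), 10 thick (y), from 16 to 46 mm above the underside. Filling port 10 mm left (+y) of the centre line, 50 mm from the connector end (port_b).
- port_b (a point): Centre of the mouth of cell_b's filling port, on its top face, at x, y = 30, 10 mm in the cell. A 16 mm square recess holding a round brass sealing plug, 12 mm across, whose top starts 3 mm proud of the face and, when home, lies 4 mm below it.
- plug_b (a joint): Travel (m) of the sealing plug of cell_b: 0 = proud, 0.007 = fully home at the bottom of its port. Stiff (about 15 N), stays where left; only a tool narrower than the recess drives it below the face.
- cell_c: Flat white flow cell, 160 x 50 x 16 mm, 0.11-0.22 kg; may be absent. Origin: centre of underside; +x to the connector end (brass contacts), z up. Black upright pull tab at the tail: centred at x = -60, y = 0 mm, 36 mm long (x), 10 thick (y), from 16 to 46 mm above the underside. Filling port 10 mm right (-y) of the centre line, 44 mm from the connector end (port_c).
- port_c (a point): Centre of the mouth of cell_c's filling port, on its top face, at x, y = 36, -10 mm in the cell. A 16 mm square recess holding a round brass sealing plug, 12 mm across, whose top starts 3 mm proud of the face and, when home, lies 4 mm below it.
- plug_c (a joint): Travel (m) of the sealing plug of cell_c: 0 = proud, 0.007 = fully home at the bottom of its port. Stiff (about 15 N), stays where left; only a tool narrower than the recess drives it below the face.
- dock: Fixed black and blue connector dock, x -80 to 120, y -110 to 110 mm; at most 75 mm high. Three lanes, 52 mm wide, at y = -70, 0, 70 mm, open to -x, walls 19 mm high from x = -10. A seated cell has the dock's yaw, its origin at x = 0 and its underside on the floor, 30 mm over the table, pull tab towards -x. Origin on the table.
- dock_roof (a point): Middle of the top of the blue roof over the three sockets, 59 mm over the table; it covers dock x = 58 to 82 mm, its underside 19 mm over the dock's floor, so cells cannot be lifted out. Spring balls under it snap into notches in the cell's sides: pull straight along the dock's -x; it lets go at about 9 N within 10 mm and is clear of the roof after 25 mm, of the lanes after 90.
- press: Fixed green bench arbor press. Origin on the table under the ram axis. Flat bed 30 mm over the table, x = -120 to 65, y = -70 to 140 mm, with a ledge 12 mm high behind x = 56. Column y = 74 to 136 mm; head x = -28 to 28, y = -36 to 136 mm, 130 to 240 mm over the table; the square ram stands up through it to 300 mm. Work slides in along +x, from the robot's side.
- ram_nose (a point): Centre of the lower end of the ram's round steel nose, 9 mm in diameter; at rest 58 mm over the table, 12 mm over the top face of a cell on the bed. It moves only up and down.
- lever (a joint): Press lever angle (rad): 0 = up (rest), 0.83 = lowest (stop). Axis along the press's x through press (52, 0, 200) mm; the arm points to the press's -y, 0.45 rad above level at 0, and sinks as the angle grows. The ram sinks 20 mm per rad; a plug is home at about 0.8 rad. A spring (3 to 6 N at the knob) lifts it again when let go.
- lever_knob (a point): Centre of the black ball, 36 mm in diameter, at the end of the press lever, 170 mm from its pivot. Push it down from above.
- tray: Loose grey open storage tray, 210 (x) x 245 (y) x 25 mm high, wall and floor about 4 mm, 0.7 kg. Origin: centre of the underside. Room for three cells side by side, lying along its x.
- bottle: Bystander: amber bottle with red cap, 72 mm diameter, 150 mm high. Origin: centre of the underside.
- beaker: Bystander: glass beaker, 72 mm diameter, 85 mm high. Origin: centre of the underside.
- meter: Bystander: yellow multimeter lying flat, 130 x 70 x 34 mm. Origin: centre of the underside.
There are look-alikes about, which are no part of the job. What is shaped like the cell_c but turquoise is not meant. Leave any orange look-alike of the cell_b alone.

How it is judged:
At the end, for the whole second after the job is handed in: Every cell present lies at rest, flat (within 0.1 rad) on the level tray's floor: origin within 85 mm of its centre along x, 100 mm along y, under 10 mm above the tray's underside; its plug is at least 6 of 7 mm down. The lever is up (under 0.1 rad) (value of joint each of plug_a, plug_b, plug_c above 0.006 m and x of cell_a in the frame of tray between -0.085 and 0.085 m and y of cell_a in the frame of tray between -0.1 and 0.1 m and z of cell_a in the frame of tray between 0 and 0.01 m and angle between each of cell_a, cell_b, cell_c, tray's own z axis and vertical below 0.1 rad and linear speed of each of cell_a, cell_b, cell_c below 0.03 m/s and x of cell_b in the frame of tray between -0.085 and 0.085 m and y of cell_b in the frame of tray between -0.1 and 0.1 m and z of cell_b in the frame of tray between 0 and 0.01 m and x of cell_c in the frame of tray between -0.085 and 0.085 m and y of cell_c in the frame of tray between -0.1 and 0.1 m and z of cell_c in the frame of tray between 0 and 0.01 m and value of joint lever below 0.1 rad); the robot touches nothing.
It fails at once if the bottle is pushed more than 40 mm or tipped (distance of bottle from where it was at the start of the episode above 0.04 m or angle between bottle's own z axis and vertical above 0.5 rad).
It fails at once if the beaker is pushed more than 40 mm or tipped (distance of beaker from where it was at the start of the episode above 0.04 m or angle between beaker's own z axis and vertical above 0.5 rad).
It fails at once if the meter is pushed more than 40 mm or tipped (distance of meter from where it was at the start of the episode above 0.04 m or angle between meter's own z axis and vertical above 0.5 rad).
Of cell_a, cell_b, cell_c only 2 to 3 are there at a start; the rules pass over those that are not, and their reading is None.
At some moment in a run one of tray, cell_a, cell_b, cell_c may be knocked a few centimetres aside while the robot is not near it.
Once in a run the grip may slacken for a moment while it holds something.
It also fails if it takes over 210 s, if anything falls off the work surface, if the arm or the gripper's body presses on something with over 40 N, if the wrist force passes 120 N, or if a joint passes its speed limit or range.

## Working session

There is one attempt and no reset: what is moved stays moved. The work goes in short steps, Python scripts to look and compute and a tool call to move; the robot and the scene stay as the last step left them, time stands still between calls to the robot, and variables do not carry over. Pictures are saved under pics/ and viewed, at most 14 in all, crops included, and the job is handed in when it is done.

Besides the shell and the picture viewer there is one more tool, called by a JSON object that holds its "op" and its "data". send_rows: Moves the arm, as the interface text tells. Shifts and turns lie within -1 to 1; 1 stands for 0.5 m of shift or 1.5 rad of turn. Its arguments: {"type":"object","properties":{"increments":{"type":"array","items":{"type":"object","properties":{"claw":{"type":"number"},"dx":{"type":"number"},"dy":{"type":"number"},"dz":{"type":"number"},"yaw":{"type":"number"}}}}},"required":["increments"]}

```bash
mkdir -p pics; ls; python3 - <<'E'
from plant import manip
import cv2
for n in("scene","top"):
    cv2.imwrite(f"pics/{n}0.png",manip.grab_frame(n)[:,:,::-1])
    p=manip.camera_params(n);print(n,p)
print(manip.state())
E
```

```text
pics
scene {'camera_matrix': array([[616.19548631,   0.        , 324.36510714],
       [  0.        , 616.19548631, 233.60735194],
       [  0.        ,   0.        ,   1.        ]]), 'extrinsics': array([[-0.73611178,  0.67645337, -0.02345807,  0.34064759],
       [ 0.41848196,  0.42760275, -0.80126696, -0.11300827],
       [-0.531989  , -0.59963883, -0.59784695,  1.89277164],
       [ 0.        ,  0.        ,  0.        ,  1.        ]])}
top {'camera_matrix': array([[508.65969175,   0.        , 320.78637507],
       [  0.        , 508.65969175, 230.57085728],
       [  0.        ,   0.        ,   1.        ]]), 'extrinsics': array([[ 6.06183715e-03, -9.99980829e-01, -1.26325121e-03,
         6.91523168e-02],
       [-9.92614478e-01, -5.86411189e-03, -1.21169760e-01,
         5.51538398e-01],
       [ 1.21160030e-01,  1.98843280e-03, -9.92630996e-01,
         1.60662427e+00],
       [ 0.00000000e+00,  0.00000000e+00,  0.00000000e+00,
         1.00000000e+00]])}
{'time': 0.1, 'joint_pos': array([ 9.89002446e-01,  5.33138307e-02,  1.61415957e+00, -3.31037921e-05,
        1.47600162e+00, -1.18985057e-01]), 'joint_vel': array([ 2.46441289e-05, -6.17339721e-04, -1.12892774e-03, -1.68455156e-04,
       -9.65456848e-04, -1.55387119e-03]), 'joint_efforts': array([ 4.19225137e-05, -3.94901419e+01, -3.71366787e+01, -1.29395589e-04,
        3.89557550e-03,  3.52295524e-05]), 'tool_pos': array([0.27872563, 0.5587749 , 0.23016999]), 'tool_rot': array([-3.07597669e-04,  2.29343085e-01,  9.73345192e-01, -8.89648143e-04]), 'contact_force': array([ 0.10504192, -0.35088609,  0.54275876]), 'ft_torque': array([ 0.00632284,  0.02069091, -0.02127532]), 'grasp_force': 0.0, 'gripper_width': 1.0019644762686317}
```

View pics/top0.png

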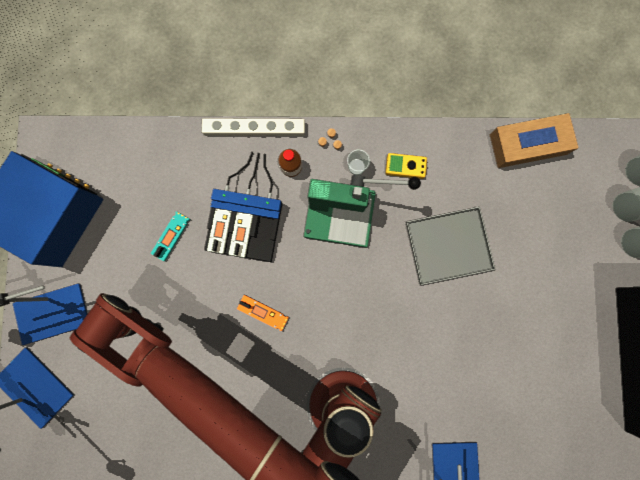

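View pics/scene0.png

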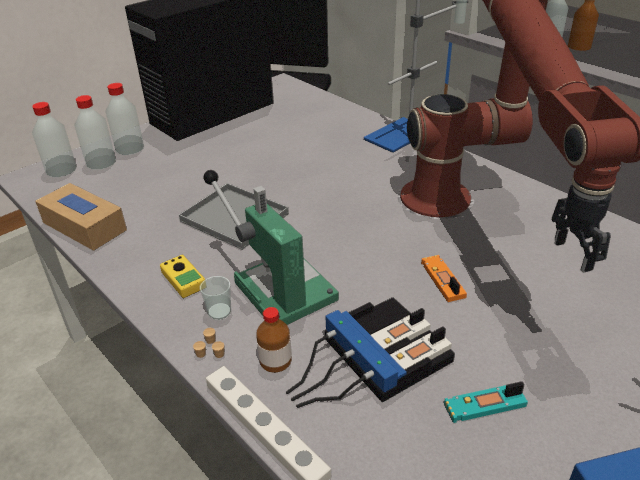

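The top view shows white cells in two dock lanes, at (219,230) and (241,233), with the right lane empty. A turquoise look-alike is at (170,237) and an orange one at (263,312); I'll leave both alone. The press is at (340,215), its knob at (414,183), and the tray at (450,246). I'll enlarge the dock and press.

```bash
cat > h.py <<'E'
from plant import manip
import numpy as np, cv2
P={n:manip.camera_params(n) for n in("scene","top")}
def ray(n,u,v,z):
    K=P[n]["camera_matrix"];E=P[n]["extrinsics"];R,t=E[:3,:3],E[:3,3]
    c=-R.T@t; d=R.T@np.linalg.inv(K)@np.array([u,v,1.]); return c+d*(z-c[2])/d[2]
def proj(n,p):
    E=P[n]["extrinsics"];q=P[n]["camera_matrix"]@(E[:3,:3]@np.asarray(p,float)+E[:3,3]);return q[:2]/q[2]
def tri(a,b):  # a: top pixel, b: scene pixel
    A=[]
    for n,(u,v) in(("top",a),("scene",b)):
        M=P[n]["camera_matrix"]@P[n]["extrinsics"][:3]; A+=[u*M[2]-M[0],v*M[2]-M[1]]
    X=np.linalg.svd(np.array(A))[2][-1];return X[:3]/X[3]
def crop(im,x0,y0,w,h,s): return cv2.resize(im[y0:y0+h,x0:x0+w],None,fx=s,fy=s,interpolation=cv2.INTER_CUBIC)
E
python3 - <<'E'
import cv2,numpy as np
from h import crop
t=cv2.imread("pics/top0.png");s=cv2.imread("pics/scene0.png")
a=crop(t,195,180,100,90,4);b=crop(t,295,150,100,110,4)
c=crop(s,320,290,140,120,4)
cv2.imwrite("pics/c1.png",np.hstack([a,b[:360]]));cv2.imwrite("pics/c2.png",c)
cv2.imwrite("pics/c3.png",crop(t,295,150,150,110,5))
E
```

```text
(no output)
```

View pics/c1.png

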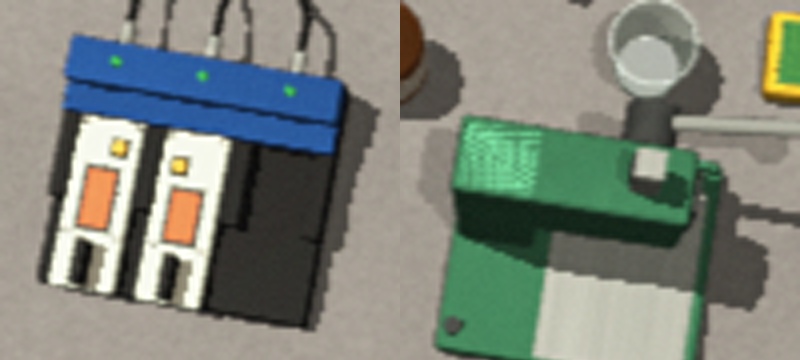

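View pics/c2.png

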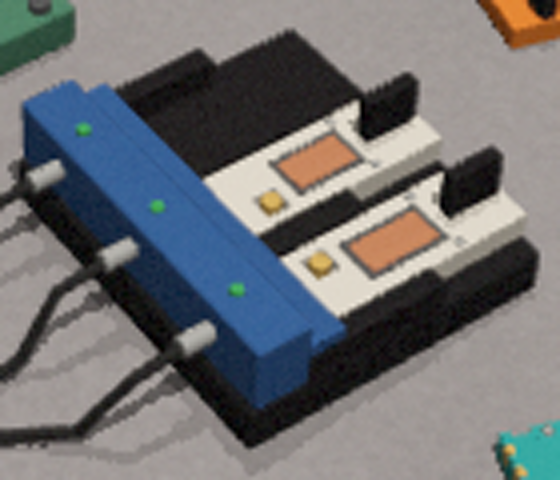

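View pics/c3.png

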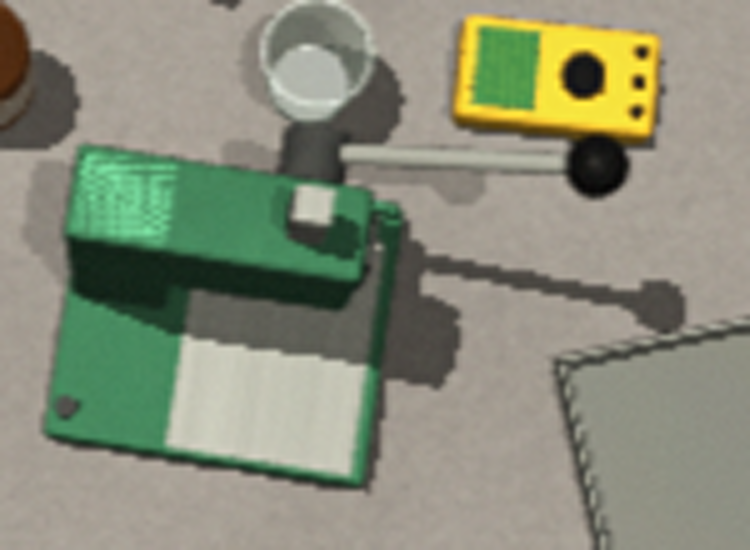

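The enlarged crop settles which cells these are. In the left lane (crop 119,148) the brass plug is right of the centre line, so it is cell_c. In the middle lane (crop 179,165) it is left of centre, so it is cell_b. Both are white and in the dock. Next I'll measure the poses.

```bash
cat >> h.py <<'E'
def fit(pts,obs):
    """2D rigid fit obs ~ R pts + t"""
    p=np.array(pts,float);o=np.array(obs)[:,:2];pc,oc=p.mean(0),o.mean(0)
    H=(p-pc).T@(o-oc);a=np.arctan2(H[0,1]-H[1,0],H[0,0]+H[1,1])
    R=np.array([[np.cos(a),-np.sin(a)],[np.sin(a),np.cos(a)]]);t=oc-R@pc
    return t,a,(o-(p@R.T+t))
def blobs(im,lo,hi,box,amin=4):
    x,y,w,h=box;m=cv2.inRange(cv2.cvtColor(im[y:y+h,x:x+w],cv2.COLOR_BGR2HSV),lo,hi)
    n,l,s,c=cv2.connectedComponentsWithStats(m)
    return [(round(c[i][0]+x,2),round(c[i][1]+y,2),int(s[i][4])) for i in range(1,n) if s[i][4]>=amin]
E
python3 - <<'E'
from h import *
np.set_printoptions(precision=4,suppress=True)
t=cv2.imread("pics/top0.png");s=cv2.imread("pics/scene0.png")
bt=blobs(t,(20,100,110),(32,255,255),(200,200,60,40));bs=blobs(s,(18,80,100),(34,255,255),(370,330,50,40))
print(bt,bs)
for n,b in(("top",bt),("scene",bs)):
    for u,v,a in b: print(n,u,v,a,ray(n,u,v,.049))
C=lambda x,y,x0,y0,k:(x0+(x+.5)/k-.5,y0+(y+.5)/k-.5)
d=[C(40,283,195,180,4),C(310,328,195,180,4)]
print("dock corners",[ray("top",*q,.03) for q in d])
# press: bed front corners z30, ram top z300, head top corners z240
pr=[((-120,140),.03,(45,435)),((-120,-70),.03,(362,487)),((0,0),.3,(312,203)),((-28,-36),.24,(360,252)),((-28,136),.24,(68,236)),((28,136),.24,(80,147)),((28,-36),.24,(372,187))]
o=[ray("top",*C(*c,295,150,5),z) for _,z,c in pr]
tt,a,r=fit([np.array(p)/1000 for p,_,_ in pr],o);print("press",tt,a);print(r*1000)
# knob and tray
kt=[b for b in [cv2.minEnclosingCircle(c) for c in cv2.findContours(cv2.inRange(t[170:200,400:430],(0,0,0),(45,45,45)),0,2)[0]] if b[1]>3];print("knob top",kt)
ks=[b for b in [cv2.minEnclosingCircle(c) for c in cv2.findContours(cv2.inRange(s[160:195,195:225],(0,0,0),(45,45,45)),0,2)[0]] if b[1]>3];print(ks)
g=t[200:300,395:505].astype(int)
bg=(abs(g[:,:,2]-g[:,:,0])<14)&(g[:,:,1]>=g[:,:,2]-1)
m=cv2.morphologyEx(bg.astype(np.uint8)*255,cv2.MORPH_OPEN,np.ones((3,3)))
c=max(cv2.findContours(m,0,2)[0],key=cv2.contourArea);rc=cv2.minAreaRect(c);print("tray",rc)
bp=cv2.boxPoints(rc)+[395,200];print(bp,[ray("top",*q,.025) for q in bp],ray("top",rc[0][0]+395,rc[0][1]+200,.02))
E
```

```text
[(np.float64(224.6), np.float64(216.6), 15), (np.float64(239.54), np.float64(221.15), 13)] [(np.float64(387.38), np.float64(340.15), 26), (np.float64(399.48), np.float64(355.9), 29)]
top 224.6 216.6 15 [0.5925 0.381  0.049 ]
top 239.54 221.15 13 [0.5781 0.3327 0.049 ]
scene 387.38 340.15 26 [0.5809 0.3349 0.049 ]
scene 399.48 355.9 29 [0.5959 0.3838 0.049 ]
dock corners [array([0.4852, 0.4458, 0.03  ]), array([0.4503, 0.228 , 0.03  ])]
press [ 0.6322 -0.0265] -0.13115321836962374
[[ 0.1205 -0.217 ]
 [-4.8793  3.573 ]
 [-2.2392  0.4517]
 [14.3391  1.1331]
 [ 0.0987 -3.6678]
 [-3.8383 -2.72  ]
 [-3.6015  1.4471]]
knob top [((14.039325714111328, 12.64606761932373), 6.1565680503845215)]
[((15.239999771118164, 16.690000534057617), 6.795223712921143)]
tray ((54.98688507080078, 45.44425964355469), (66.02058410644531, 75.81201934814453), 76.75948333740234)
[[405.5279 221.9934]
 [479.3246 204.6295]
 [494.4459 268.8951]
 [420.6492 286.259 ]] [array([ 0.5818, -0.2026,  0.025 ]), array([ 0.6404, -0.4439,  0.025 ]), array([ 0.4315, -0.4858,  0.025 ]), array([ 0.3746, -0.248 ,  0.025 ])] [ 0.5067 -0.3463  0.02  ]
```

```bash
python3 - <<'E'
from h import *
s=cv2.imread("pics/scene0.png");t=cv2.imread("pics/top0.png")
a=crop(s,225,180,120,150,4);b=crop(t,300,170,80,85,5)
c=np.zeros((600,880,3),np.uint8);c[:600,:480]=a;c[:425,480:880]=b
cv2.imwrite("pics/c4.png",c[:, :]) if 0 else cv2.imwrite("pics/c4.png",np.hstack([a,np.vstack([cv2.resize(b,(320,340)),np.zeros((260,320,3),np.uint8)])]))
E
```

```text
(no output)
```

View pics/c4.png

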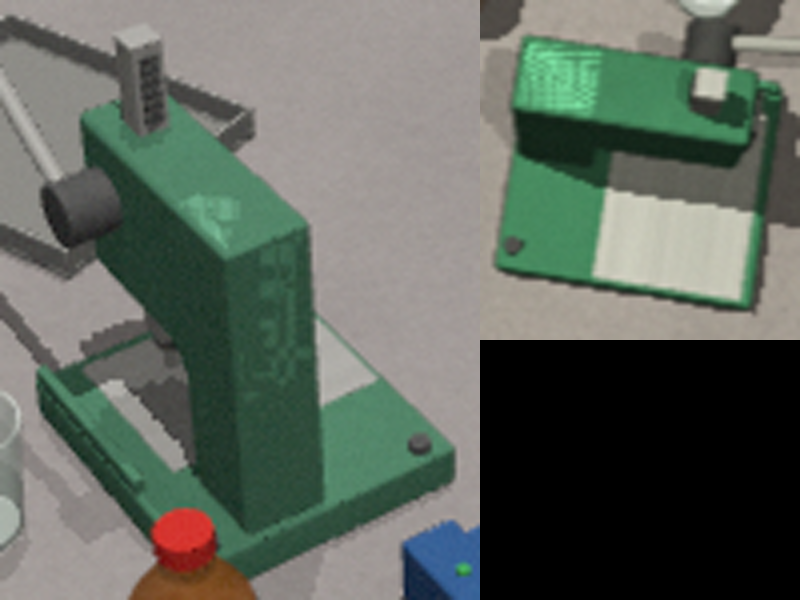

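The crop shows the ram top at scene crop (136,38), the head-top corners at (225,260), (308,228) and (82,115), and the bed corner at (455,452). The nose is just visible near (163,340).

```bash
python3 - <<'E'
from h import *
np.set_printoptions(precision=4,suppress=True)
C=lambda x,y,x0,y0,k:(x0+(x+.5)/k-.5,y0+(y+.5)/k-.5)
T=[((-120,140),.03,C(17,267,300,170,4)),((-120,-70),.03,C(268,303,300,170,4)),((0,0),.3,C(231,84,300,170,4)),((-28,-36),.24,C(268,142,300,170,4)),((-28,136),.24,C(35,110,300,170,4)),((28,136),.24,C(43,38,300,170,4)),((28,-36),.24,C(277,72,300,170,4)),((52,-153),.274,(414.04,182.65))]
S=[((28,136),.24,C(225,260,225,180,4)),((-28,136),.24,C(308,228,225,180,4)),((28,-36),.24,C(82,115,225,180,4)),((0,0),.3,C(136,38,225,180,4)),((-120,140),.03,C(455,452,225,180,4)),((52,-153),.274,(210.24,176.69)),((0,0),.060,C(165,345,225,180,4))]
for n,L in(("top",T),("scene",S)):
    o=[ray(n,*c,z) for _,z,c in L]
    t,a,r=fit([np.array(p)/1000 for p,_,_ in L],o);print(n,t,a);print(r*1000)
print(tri((414.04,182.65),(210.24,176.69)),tri(C(231,84,300,170,4),C(136,38,225,180,4)))
# dock, both views
D=[(.036,.060),(.030,.010)]
ct=[C(40,283,195,180,4),C(310,328,195,180,4)]
o=[ray("top",224.6,216.6,.049),ray("top",239.54,221.15,.049)]+[ray("top",*q,.03) for q in ct]
print("dock",*fit(D+[(-.08,.11),(-.08,-.11)],o))
o=[ray("scene",399.48,355.9,.049),ray("scene",387.38,340.15,.049)]
print("dock s",*fit(D,o))
E
```

```text
top [ 0.6295 -0.027 ] -0.14541492686723156
[[ 1.3022 -2.0024]
 [ 3.7765  3.4362]
 [-0.7511 -0.0517]
 [ 2.7182  1.182 ]
 [-0.152  -3.7867]
 [-3.412  -0.9042]
 [-2.1907  2.6518]
 [-1.291  -0.5248]]
scene [ 0.6295 -0.0272] -0.17203654289559192
[[ -1.5535   3.1647]
 [  2.9139   3.2109]
 [ -0.1078   6.7649]
 [  1.5137   0.9063]
 [  2.0356   1.574 ]
 [  2.5315  -0.6883]
 [ -7.3334 -14.9326]]
[ 0.6575 -0.1864  0.2747] [ 0.6296 -0.0276  0.2987]
dock [0.5471 0.3261] -0.14961971238969932 [[ 0.0008  0.001 ]
 [-0.0002  0.0013]
 [ 0.0007 -0.001 ]
 [-0.0014 -0.0013]]
dock s [0.5497 0.3308] -0.17838252537372398 [[ 0.0001  0.0004]
 [-0.0001 -0.0004]]
```

```bash
cat >> h.py <<'E'
np.set_printoptions(precision=4,suppress=True)
from scipy.spatial.transform import Rotation as Rn
def frame(o,a,x,y): return np.array([o[0]+np.cos(a)*x-np.sin(a)*y,o[1]+np.sin(a)*x+np.cos(a)*y])
PRESS=(np.array([.6295,-.0274]),-.15); DOCK=(np.array([.548,.328]),-.158)
def tool():
    s=manip.state();w,x,y,z=s["tool_rot"];R=Rn.from_quat([x,y,z,w]).as_matrix();return s["tool_pos"],R,s
def inc(x,y,z,cyaw=None):
    """units to bring TCP to world x,y,z, with tool x along the cell's -x (cell yaw cyaw)"""
    p,R,s=tool(); d=R.T@(np.array([x,y,z])-p)/.5; yaw=0
    if cyaw is not None:
        cur=np.arctan2(R[1,0],R[0,0]); want=cyaw+np.pi
        yaw=-((want-cur+np.pi)%(2*np.pi)-np.pi)/1.5
    print("t",round(s["time"],2),"tcp",p,"xang",np.arctan2(R[1,0],R[0,0]).round(3),"F",s["contact_force"],"w",round(s["gripper_width"],3),"-> d",d.round(4),"yaw",round(yaw,4))
E
python3 -c "
from h import *
inc(*frame(*DOCK,-.06,0),.16,DOCK[1]);inc(*frame(*DOCK,-.06,0),.052,DOCK[1])"
```

```text
t 0.1 tcp [0.2787 0.5588 0.2302] xang 2.679 F [ 0.105  -0.3509  0.5428] w 1.002 -> d [-0.5735 -0.2083  0.1406] yaw -0.2032
t 0.1 tcp [0.2787 0.5588 0.2302] xang 2.679 F [ 0.105  -0.3509  0.5428] w 1.002 -> d [-0.5736 -0.2079  0.3566] yaw -0.2032
```

{"op": "send_rows", "data": {"increments": [{"dx": -0.3, "dy": -0.1, "dz": 0.07, "yaw": -0.1, "claw": 0}, {"dx": -0.5735, "dy": -0.208, "dz": 0.14, "yaw": -0.2032, "claw": 0}, {"dx": -0.5735, "dy": -0.208, "dz": 0.14, "yaw": -0.2032, "claw": 0}, {"dx": -0.5735, "dy": -0.208, "dz": 0.14, "yaw": -0.2032, "claw": 0}, {"dx": -0.5735, "dy": -0.208, "dz": 0.14, "yaw": -0.2032, "claw": 0}, {"dx": -0.5735, "dy": -0.208, "dz": 0.14, "yaw": -0.2032, "claw": 0}, {"dx": -0.5735, "dy": -0.208, "dz": 0.14, "yaw": -0.2032, "claw": 0}, {"dx": -0.5735, "dy": -0.208, "dz": 0.14, "yaw": -0.2032, "claw": 0}, {"dx": -0.5735, "dy": -0.208, "dz": 0.14, "yaw": -0.2032, "claw": 0}]}}

```text
time: 1.23
tool_pos: [0.4885, 0.3393, 0.1617]
tool_rot: [0.0, 0.078, 0.997, 0.0]
contact_force: [-0.3, -0.1, -0.2]
gripper_width: 0.503
grasp_force: 0.0
```

```bash
python3 -c "
from h import *
inc(*frame(*DOCK,-.06,0),.051,DOCK[1])
cv2.imwrite('pics/s1.png',crop(manip.grab_frame('scene')[:,:,::-1],340,200,160,200,3))"
```

```text
t 1.23 tcp [0.4885 0.3393 0.1617] xang 2.986 F [-0.2905 -0.0762 -0.2152] w 0.503 -> d [-0.001  -0.0037  0.2215] yaw 0.0014
```

View pics/s1.png

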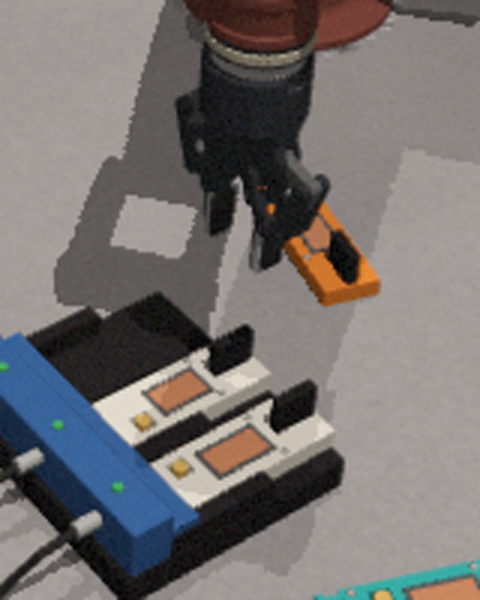

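The gripper is above the middle cell's tab (crop 230,350) and lined up. I'll go down and close.

{"op": "send_rows", "data": {"increments": [{"dx": -0.001, "dy": -0.0037, "dz": 0.08, "claw": 0}, {"dx": -0.001, "dy": -0.0037, "dz": 0.16, "claw": 0}, {"dx": -0.001, "dy": -0.0037, "dz": 0.19, "claw": 0}, {"dx": -0.001, "dy": -0.0037, "dz": 0.21, "claw": 0}, {"dx": -0.001, "dy": -0.0037, "dz": 0.22, "claw": 0}, {"dx": -0.001, "dy": -0.0037, "dz": 0.22, "claw": 0}, {"dx": -0.001, "dy": -0.0037, "dz": 0.22, "claw": 1}, {"dx": -0.001, "dy": -0.0037, "dz": 0.22, "claw": 1}, {"dx": -0.001, "dy": -0.0037, "dz": 0.22, "claw": 1}, {"dx": -0.001, "dy": -0.0037, "dz": 0.22, "claw": 1}, {"dx": -0.001, "dy": -0.0037, "dz": 0.22, "claw": 1}, {"dx": -0.001, "dy": -0.0037, "dz": 0.22, "claw": 1}]}}

```text
invalid input
```

{"op": "send_rows", "data": {"increments": [{"dx": -0.001, "dy": -0.004, "dz": 0.08, "yaw": 0.0, "claw": 0.0}, {"dx": -0.001, "dy": -0.004, "dz": 0.16, "yaw": 0.0, "claw": 0.0}, {"dx": -0.001, "dy": -0.004, "dz": 0.19, "yaw": 0.0, "claw": 0.0}, {"dx": -0.001, "dy": -0.004, "dz": 0.21, "yaw": 0.0, "claw": 0.0}, {"dx": -0.001, "dy": -0.004, "dz": 0.22, "yaw": 0.0, "claw": 0.0}, {"dx": -0.001, "dy": -0.004, "dz": 0.22, "yaw": 0.0, "claw": 0.0}, {"dx": -0.001, "dy": -0.004, "dz": 0.22, "yaw": 0.0, "claw": 1.0}, {"dx": -0.001, "dy": -0.004, "dz": 0.22, "yaw": 0.0, "claw": 1.0}, {"dx": -0.001, "dy": -0.004, "dz": 0.22, "yaw": 0.0, "claw": 1.0}, {"dx": -0.001, "dy": -0.004, "dz": 0.22, "yaw": 0.0, "claw": 1.0}]}}

```text
time: 2.52
tool_pos: [0.4901, 0.3367, 0.0524]
tool_rot: [0.001, 0.079, 0.997, 0.001]
contact_force: [-0.9, 2.0, 4.7]
gripper_width: 0.1
grasp_force: 60.1
```

{"op": "send_rows", "data": {"increments": [{"dx": 0.01, "dy": 0.0, "dz": 0.0, "yaw": 0.0, "claw": 1.0}, {"dx": 0.02, "dy": 0.0, "dz": 0.0, "yaw": 0.0, "claw": 1.0}, {"dx": 0.04, "dy": 0.0, "dz": 0.0, "yaw": 0.0, "claw": 1.0}, {"dx": 0.08, "dy": 0.0, "dz": 0.0, "yaw": 0.0, "claw": 1.0}, {"dx": 0.12, "dy": 0.0, "dz": 0.0, "yaw": 0.0, "claw": 1.0}, {"dx": 0.16, "dy": 0.0, "dz": 0.0, "yaw": 0.0, "claw": 1.0}, {"dx": 0.2, "dy": 0.0, "dz": 0.0, "yaw": 0.0, "claw": 1.0}, {"dx": 0.2, "dy": 0.0, "dz": 0.0, "yaw": 0.0, "claw": 1.0}]}}

```text
time: 3.52
tool_pos: [0.3869, 0.3523, 0.0511]
tool_rot: [-0.002, 0.078, 0.997, -0.0]
contact_force: [-6.2, 0.7, 10.3]
gripper_width: 0.105
grasp_force: 61.1
```

```bash
python3 -c "
from h import *
inc(*frame(*PRESS,-.21,-.010),.10,PRESS[1])
cv2.imwrite('pics/s2.png',crop(manip.grab_frame('scene')[:,:,::-1],340,200,160,200,3))"
```

```text
t 3.52 tcp [0.3869 0.3523 0.0511] xang 2.985 F [-6.1759  0.6705 10.3096] w 0.105 -> d [-0.1774 -0.6972 -0.0979] yaw -0.0045
```

View pics/s2.png

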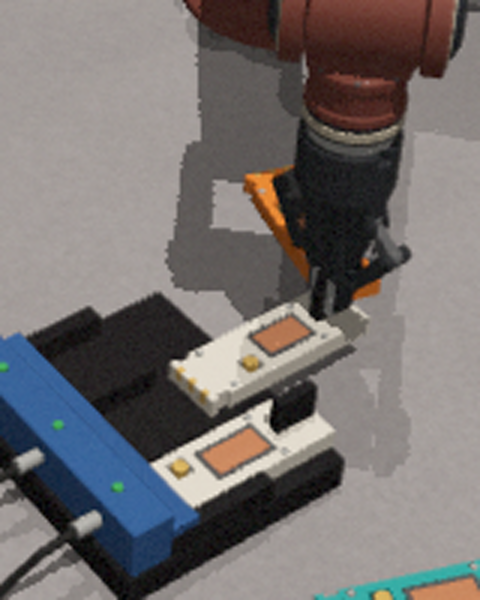

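Cell_b is out of its socket, with its plug at crop (250,362). I'll lift it over the orange look-alike to the front of the press.

{"op": "send_rows", "data": {"increments": [{"dx": 0.0, "dy": 0.0, "dz": -0.04, "yaw": 0.0, "claw": 1.0}, {"dx": 0.0, "dy": 0.0, "dz": -0.08, "yaw": 0.0, "claw": 1.0}, {"dx": 0.0, "dy": 0.0, "dz": -0.12, "yaw": 0.0, "claw": 1.0}, {"dx": -0.02, "dy": -0.05, "dz": -0.12, "yaw": 0.0, "claw": 1.0}, {"dx": -0.04, "dy": -0.12, "dz": -0.12, "yaw": 0.0, "claw": 1.0}, {"dx": -0.06, "dy": -0.2, "dz": -0.12, "yaw": 0.0, "claw": 1.0}, {"dx": -0.08, "dy": -0.28, "dz": -0.12, "yaw": 0.0, "claw": 1.0}, {"dx": -0.1, "dy": -0.36, "dz": -0.12, "yaw": 0.0, "claw": 1.0}, {"dx": -0.12, "dy": -0.44, "dz": -0.12, "yaw": 0.0, "claw": 1.0}, {"dx": -0.14, "dy": -0.52, "dz": -0.12, "yaw": 0.0, "claw": 1.0}, {"dx": -0.16, "dy": -0.6, "dz": -0.12, "yaw": 0.0, "claw": 1.0}, {"dx": -0.17, "dy": -0.66, "dz": -0.12, "yaw": -0.004, "claw": 1.0}, {"dx": -0.177, "dy": -0.697, "dz": -0.12, "yaw": -0.004, "claw": 1.0}, {"dx": -0.177, "dy": -0.697, "dz": -0.12, "yaw": -0.004, "claw": 1.0}]}}

```text
time: 5.32
tool_pos: [0.42, -0.0056, 0.1084]
tool_rot: [-0.004, 0.077, 0.997, 0.001]
contact_force: [1.1, 1.1, -2.1]
gripper_width: 0.101
grasp_force: 59.2
```

```bash
python3 -c "
from h import *
inc(*frame(*PRESS,-.21,-.010),.0515,PRESS[1])
a=crop(manip.grab_frame('scene')[:,:,::-1],240,180,200,150,2);t=manip.grab_frame('top')[:,:,::-1];cv2.imwrite('pics/t3.png',t)
cv2.imwrite('pics/s3.png',np.hstack([a,crop(t,290,180,100,75,4)]))"
```

```text
t 5.33 tcp [ 0.42   -0.0056  0.1084] xang 2.987 F [ 1.0548  1.0897 -2.0699] w 0.101 -> d [-0.0016 -0.0007  0.1138] yaw -0.0028
```

View pics/s3.png

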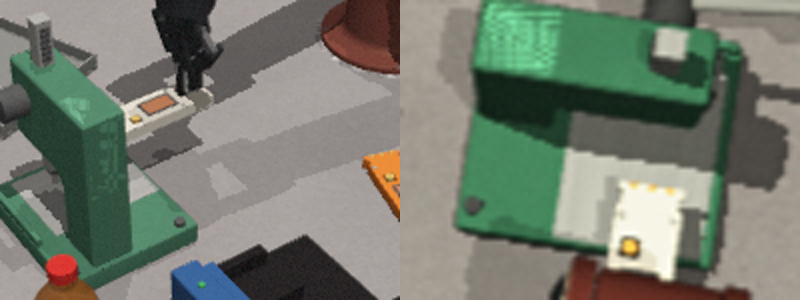

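The cell is held level in front of the press, with its plug at top crop (630,247). I'll lower it onto the bed.

{"op": "send_rows", "data": {"increments": [{"dx": 0.0, "dy": 0.0, "dz": 0.04, "yaw": 0.0, "claw": 1.0}, {"dx": 0.0, "dy": 0.0, "dz": 0.08, "yaw": 0.0, "claw": 1.0}, {"dx": 0.0, "dy": 0.0, "dz": 0.1, "yaw": 0.0, "claw": 1.0}, {"dx": 0.0, "dy": 0.0, "dz": 0.108, "yaw": 0.0, "claw": 1.0}, {"dx": 0.0, "dy": 0.0, "dz": 0.112, "yaw": 0.0, "claw": 1.0}, {"dx": 0.0, "dy": 0.0, "dz": 0.112, "yaw": 0.0, "claw": 1.0}]}}

```text
time: 6.18
tool_pos: [0.4236, -0.0062, 0.0558]
tool_rot: [0.0, 0.076, 0.997, -0.0]
contact_force: [-0.0, -0.3, -2.9]
gripper_width: 0.1
grasp_force: 59.2
```

```bash
cat >> h.py <<'E'
def toprees(): 
    t=manip.grab_frame('top')[:,:,::-1].copy();return t
def incell(tail=0):
    t=toprees();p=PRESS
    bl=blobs(t,(18,90,100),(34,255,255),(290,200,100,70),3)
    for u,v,a in bl:
        w=ray("top",u,v,.047)[:2]-p[0];c,s=np.cos(p[1]),np.sin(p[1])
        print((u,v,a),"press frame mm",np.array([c*w[0]+s*w[1],-s*w[0]+c*w[1]])*1000)
    return t
E
python3 -c "
from h import *
inc(*frame(*PRESS,-.21,-.010),.0515,PRESS[1]);incell()"
```

```text
t 6.17 tcp [ 0.4236 -0.0062  0.0558] xang 2.99 F [-0.032  -0.3285 -2.8888] w 0.1 -> d [ 0.0064 -0.0004  0.0086] yaw -0.0013
(np.float64(346.5), np.float64(242.29), 14) press frame mm [-118.5002   -0.1074]
```

{"op": "send_rows", "data": {"increments": [{"dx": 0.0, "dy": 0.0, "dz": 0.0, "yaw": 0.0, "claw": 1.0}, {"dx": 0.0, "dy": 0.0, "dz": 0.002, "yaw": 0.0, "claw": 1.0}, {"dx": 0.0, "dy": 0.0, "dz": 0.002, "yaw": 0.0, "claw": 1.0}]}}

```text
time: 6.6
tool_pos: [0.4231, -0.0063, 0.0543]
tool_rot: [-0.0, 0.076, 0.997, 0.0]
contact_force: [0.1, -0.2, -1.8]
gripper_width: 0.105
grasp_force: 59.2
```

{"op": "send_rows", "data": {"increments": [{"dx": 0.0, "dy": 0.0, "dz": 0.003, "yaw": 0.0, "claw": 1.0}, {"dx": 0.0, "dy": 0.0, "dz": 0.003, "yaw": 0.0, "claw": 1.0}, {"dx": 0.0, "dy": 0.0, "dz": 0.003, "yaw": 0.0, "claw": 1.0}]}}

```text
time: 6.98
tool_pos: [0.4231, -0.0062, 0.0527]
tool_rot: [-0.0, 0.076, 0.997, -0.0]
contact_force: [0.4, -1.0, -2.6]
gripper_width: 0.102
grasp_force: 59.2
```

```bash
python3 -c "
from h import *
inc(*frame(*PRESS,-.09,-.010),.0515,PRESS[1]);incell()"
```

```text
t 6.97 tcp [ 0.4231 -0.0062  0.0527] xang 2.99 F [ 0.3803 -0.9667 -2.6389] w 0.102 -> d [-0.2345  0.0003  0.0025] yaw -0.0013
(np.float64(346.4), np.float64(242.4), 15) press frame mm [-118.8982    0.1549]
```

{"op": "send_rows", "data": {"increments": [{"dx": -0.03, "dy": 0.0, "dz": 0.001, "yaw": 0.0, "claw": 1.0}, {"dx": -0.07, "dy": 0.0, "dz": 0.002, "yaw": 0.0, "claw": 1.0}, {"dx": -0.11, "dy": 0.0, "dz": 0.002, "yaw": 0.0, "claw": 1.0}, {"dx": -0.15, "dy": 0.0, "dz": 0.002, "yaw": 0.0, "claw": 1.0}, {"dx": -0.19, "dy": 0.0, "dz": 0.002, "yaw": 0.0, "claw": 1.0}, {"dx": -0.22, "dy": 0.0, "dz": 0.002, "yaw": 0.0, "claw": 1.0}, {"dx": -0.235, "dy": 0.0, "dz": 0.002, "yaw": 0.0, "claw": 1.0}, {"dx": -0.2385, "dy": 0.0, "dz": 0.002, "yaw": 0.0, "claw": 1.0}, {"dx": -0.2385, "dy": 0.0, "dz": 0.002, "yaw": 0.0, "claw": 1.0}]}}

```text
time: 8.15
tool_pos: [0.5411, -0.0243, 0.0524]
tool_rot: [0.0, 0.076, 0.997, -0.0]
contact_force: [-2.0, 0.1, 5.1]
gripper_width: 0.104
grasp_force: 59.7
```

{"op": "send_rows", "data": {"increments": [{"dx": -0.004, "dy": 0.0, "dz": 0.0, "yaw": 0.0, "claw": 1.0}, {"dx": -0.008, "dy": 0.0, "dz": 0.0, "yaw": 0.0, "claw": 1.0}, {"dx": -0.008, "dy": 0.0, "dz": 0.0, "yaw": 0.0, "claw": 1.0}]}}

```text
time: 8.52
tool_pos: [0.5447, -0.0248, 0.0524]
tool_rot: [-0.0, 0.076, 0.997, 0.0]
contact_force: [-4.1, 0.1, 6.7]
gripper_width: 0.106
grasp_force: 59.8
```

{"op": "send_rows", "data": {"increments": [{"dx": -0.002, "dy": 0.0, "dz": 0.0, "yaw": 0.0, "claw": 1.0}, {"dx": -0.002, "dy": 0.0, "dz": 0.0, "yaw": 0.0, "claw": 1.0}]}}

```text
time: 8.78
tool_pos: [0.5455, -0.0249, 0.0524]
tool_rot: [-0.001, 0.076, 0.997, 0.0]
contact_force: [-4.6, 0.3, 7.0]
gripper_width: 0.102
grasp_force: 59.9
```

{"op": "send_rows", "data": {"increments": [{"dx": -0.002, "dy": 0.0, "dz": 0.0, "yaw": 0.0, "claw": 1.0}, {"dx": -0.002, "dy": 0.0, "dz": 0.0, "yaw": 0.0, "claw": 1.0}]}}

```text
time: 9.02
tool_pos: [0.5464, -0.025, 0.0524]
tool_rot: [-0.001, 0.076, 0.997, 0.0]
contact_force: [-4.7, 0.6, 5.8]
gripper_width: 0.104
grasp_force: 59.9
```

{"op": "send_rows", "data": {"increments": [{"dx": -0.002, "dy": 0.0, "dz": 0.0, "yaw": 0.0, "claw": 1.0}, {"dx": -0.002, "dy": 0.0, "dz": 0.0, "yaw": 0.0, "claw": 1.0}]}}

```text
time: 9.28
tool_pos: [0.5464, -0.025, 0.0524]
tool_rot: [-0.002, 0.076, 0.997, 0.0]
contact_force: [-8.6, 1.0, 10.0]
gripper_width: 0.107
grasp_force: 60.5
```

{"op": "send_rows", "data": {"increments": [{"dx": -0.002, "dy": 0.0, "dz": 0.0, "yaw": 0.0, "claw": 1.0}, {"dx": -0.002, "dy": 0.0, "dz": 0.0, "yaw": 0.0, "claw": 1.0}]}}

```text
time: 9.52
tool_pos: [0.5464, -0.025, 0.0523]
tool_rot: [-0.003, 0.076, 0.997, 0.0]
contact_force: [-12.7, 1.8, 13.3]
gripper_width: 0.102
grasp_force: 61.1
```

{"op": "send_rows", "data": {"increments": [{"dx": -0.002, "dy": 0.0, "dz": 0.0, "yaw": 0.0, "claw": 1.0}, {"dx": -0.002, "dy": 0.0, "dz": 0.0, "yaw": 0.0, "claw": 1.0}]}}

```text
time: 9.78
tool_pos: [0.5464, -0.025, 0.0523]
tool_rot: [-0.005, 0.076, 0.997, 0.0]
contact_force: [-17.6, 1.4, 16.7]
gripper_width: 0.101
grasp_force: 61.5
```

The ledge made contact at 5.4 mm where 6 mm was expected, so the press x estimate is confirmed. I'll back off to 6 mm and release.

{"op": "send_rows", "data": {"increments": [{"dx": 0.008, "dy": 0.0, "dz": 0.0, "yaw": 0.0, "claw": 1.0}, {"dx": 0.018, "dy": 0.0, "dz": 0.0, "yaw": 0.0, "claw": 1.0}, {"dx": 0.018, "dy": 0.0, "dz": 0.0, "yaw": 0.0, "claw": 1.0}, {"dx": 0.018, "dy": 0.0, "dz": 0.0, "yaw": 0.0, "claw": 1.0}]}}

```text
time: 10.28
tool_pos: [0.5417, -0.0244, 0.0524]
tool_rot: [0.001, 0.076, 0.997, -0.0]
contact_force: [1.2, 0.6, 4.1]
gripper_width: 0.104
grasp_force: 59.5
```

{"op": "send_rows", "data": {"increments": [{"dx": 0.0025, "dy": 0.0, "dz": 0.0, "yaw": 0.0, "claw": 1.0}, {"dx": 0.0025, "dy": 0.0, "dz": 0.0, "yaw": 0.0, "claw": 1.0}, {"dx": 0.0025, "dy": 0.0, "dz": 0.0, "yaw": 0.0, "claw": 0.3}, {"dx": 0.0025, "dy": 0.0, "dz": 0.0, "yaw": 0.0, "claw": 0.3}, {"dx": 0.0025, "dy": 0.0, "dz": 0.0, "yaw": 0.0, "claw": 0.3}]}}

```text
time: 10.9
tool_pos: [0.5388, -0.0239, 0.0508]
tool_rot: [-0.001, 0.076, 0.997, 0.0]
contact_force: [-0.2, -0.5, 0.4]
gripper_width: 0.348
grasp_force: 0.0
```

```bash
python3 -c "
from h import *
inc(.36,-.05,.30,PRESS[1])
k=np.array([.6575,-.1864]);print(k,frame(*PRESS,.052,-.153))
inc(*frame(*PRESS,-.20,-.010),.31,PRESS[1]);inc(*frame(*PRESS,.052,-.153),.33,PRESS[1])"
```

```text
t 10.9 tcp [ 0.5388 -0.0239  0.0508] xang 2.99 F [-0.2213 -0.4952  0.403 ] w 0.348 -> d [ 0.3467 -0.1057 -0.4976] yaw -0.0013
[ 0.6575 -0.1864] [ 0.6581 -0.1865]
t 10.9 tcp [ 0.5388 -0.0239  0.0508] xang 2.99 F [-0.2213 -0.4952  0.403 ] w 0.348 -> d [ 0.2208 -0.0002 -0.5179] yaw -0.0013
t 10.9 tcp [ 0.5388 -0.0239  0.0508] xang 2.99 F [-0.2213 -0.4952  0.403 ] w 0.348 -> d [-0.2837 -0.2852 -0.559 ] yaw -0.0013
```

{"op": "send_rows", "data": {"increments": [{"dx": 0.0, "dy": 0.0, "dz": -0.04, "yaw": 0.0, "claw": 0.3}, {"dx": 0.0, "dy": 0.0, "dz": -0.09, "yaw": 0.0, "claw": 0.3}, {"dx": 0.1, "dy": 0.0, "dz": -0.12, "yaw": 0.0, "claw": 1.0}, {"dx": 0.2, "dy": 0.0, "dz": -0.2, "yaw": 0.0, "claw": 1.0}, {"dx": 0.22, "dy": 0.0, "dz": -0.3, "yaw": 0.0, "claw": 1.0}, {"dx": 0.22, "dy": -0.04, "dz": -0.4, "yaw": 0.0, "claw": 1.0}, {"dx": 0.22, "dy": -0.1, "dz": -0.5, "yaw": 0.0, "claw": 1.0}, {"dx": 0.2, "dy": -0.18, "dz": -0.56, "yaw": 0.0, "claw": 1.0}, {"dx": 0.12, "dy": -0.25, "dz": -0.56, "yaw": 0.0, "claw": 1.0}, {"dx": 0.02, "dy": -0.285, "dz": -0.56, "yaw": 0.0, "claw": 1.0}, {"dx": -0.08, "dy": -0.285, "dz": -0.56, "yaw": 0.0, "claw": 1.0}, {"dx": -0.18, "dy": -0.285, "dz": -0.56, "yaw": 0.0, "claw": 1.0}, {"dx": -0.26, "dy": -0.285, "dz": -0.56, "yaw": 0.0, "claw": 1.0}, {"dx": -0.284, "dy": -0.285, "dz": -0.56, "yaw": 0.0, "claw": 1.0}, {"dx": -0.284, "dy": -0.285, "dz": -0.56, "yaw": 0.0, "claw": 1.0}, {"dx": -0.284, "dy": -0.285, "dz": -0.56, "yaw": 0.0, "claw": 1.0}]}}

```text
time: 12.9
tool_pos: [0.6577, -0.1863, 0.3322]
tool_rot: [-0.0, 0.076, 0.997, -0.0]
contact_force: [0.2, 0.1, 0.7]
gripper_width: 0.0
grasp_force: 0.0
```

```bash
python3 -c "
from h import *
inc(*frame(*PRESS,.052,-.155),.30,PRESS[1])
t=toprees();cv2.imwrite('pics/t4.png',t);s=manip.grab_frame('scene')[:,:,::-1].copy();cv2.imwrite('pics/sc4.png',s)
cv2.imwrite('pics/s4.png',np.hstack([crop(s,170,120,200,300,2),crop(t,290,180,100,150,4)]))"
```

```text
t 12.9 tcp [ 0.6577 -0.1863  0.3322] xang 2.989 F [0.1974 0.071  0.703 ] w 0.0 -> d [-0.0007 -0.0042  0.0644] yaw -0.0014
```

View pics/s4.png

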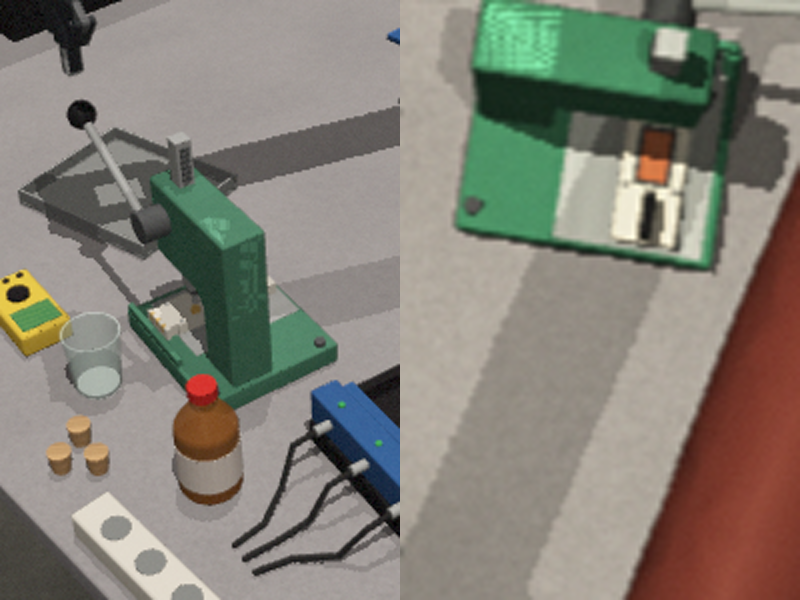

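The cell lies straight under the press head, tail corners at top crop (613,238) and (678,247), and the tool is over the knob. I'll check the cell's position against the ram axis.

```bash
python3 -c "
from h import *
def pf(u,v,z,n='top'):
    w=ray(n,u,v,z)[:2]-PRESS[0];c,s=np.cos(PRESS[1]),np.sin(PRESS[1]);return np.array([c*w[0]+s*w[1],-s*w[0]+c*w[1]])*1000
t=cv2.imread('pics/t4.png');s=cv2.imread('pics/sc4.png')
print(pf(343.1,239.3,.046),pf(359.3,241.6,.046))
for u,v,a in blobs(t,(3,120,80),(17,255,255),(340,205,30,25),5): print('patch',u,v,a,pf(u,v,.046))
for u,v,a in blobs(s,(16,80,60),(34,255,255),(255,255,25,35),3): print('plug',u,v,a,pf(u,v,.048,'scene'))
print('exp plug px',proj('scene',[*frame(*PRESS,0,0),.048]),proj('scene',[*frame(*PRESS,.005,0),.048]))
# initial patch relation to plug b in dock image
t0=cv2.imread('pics/top0.png')
for u,v,a in blobs(t0,(3,120,120),(17,255,255),(205,215,50,35),5): print('patch0',u,v,a,ray('top',u,v,.046))
"
```

```text
[-110.5971   12.0159] [-109.8642  -40.1599]
patch 353.3 219.36 74 [-41.9293 -10.6517]
plug 267.19 274.14 21 [1.9189 1.3097]
exp plug px [267.5959 273.5739] [265.8609 274.3288]
patch0 218.87 229.09 107 [0.5524 0.3988 0.046 ]
patch0 240.17 233.84 94 [0.5375 0.3302 0.046 ]
```

The plug is within about 2 mm of the ram axis in both views. I'll press the lever along its arc.

{"op": "send_rows", "data": {"increments": [{"dx": 0.0, "dy": 0.0, "dz": 0.06, "yaw": 0.0, "claw": 1.0}, {"dx": 0.0, "dy": -0.006, "dz": 0.09, "yaw": 0.0, "claw": 1.0}, {"dx": 0.0, "dy": -0.016, "dz": 0.12, "yaw": 0.0, "claw": 1.0}, {"dx": 0.0, "dy": -0.025, "dz": 0.152, "yaw": 0.0, "claw": 1.0}, {"dx": 0.0, "dy": -0.031, "dz": 0.19, "yaw": 0.0, "claw": 1.0}, {"dx": 0.0, "dy": -0.034, "dz": 0.228, "yaw": 0.0, "claw": 1.0}, {"dx": 0.0, "dy": -0.032, "dz": 0.262, "yaw": 0.0, "claw": 1.0}, {"dx": 0.0, "dy": -0.027, "dz": 0.296, "yaw": 0.0, "claw": 1.0}, {"dx": 0.0, "dy": -0.02, "dz": 0.325, "yaw": 0.0, "claw": 1.0}, {"dx": 0.0, "dy": -0.012, "dz": 0.345, "yaw": 0.0, "claw": 1.0}, {"dx": 0.0, "dy": -0.012, "dz": 0.345, "yaw": 0.0, "claw": 1.0}]}}

```text
time: 14.38
tool_pos: [0.6581, -0.1932, 0.16]
tool_rot: [0.001, 0.076, 0.997, -0.001]
contact_force: [-0.4, -2.5, 4.6]
gripper_width: -0.001
grasp_force: 2.5
```

{"op": "send_rows", "data": {"increments": [{"dx": 0.0, "dy": 0.001, "dz": 0.006, "yaw": 0.0, "claw": 1.0}, {"dx": 0.0, "dy": 0.001, "dz": 0.009, "yaw": 0.0, "claw": 1.0}, {"dx": 0.0, "dy": 0.001, "dz": 0.009, "yaw": 0.0, "claw": 1.0}]}}

```text
time: 14.75
tool_pos: [0.6582, -0.1925, 0.1569]
tool_rot: [0.001, 0.076, 0.997, -0.0]
contact_force: [-1.8, -1.9, 7.2]
gripper_width: -0.003
grasp_force: 3.7
```

{"op": "send_rows", "data": {"increments": [{"dx": 0.0, "dy": 0.001, "dz": 0.004, "yaw": 0.0, "claw": 1.0}, {"dx": 0.0, "dy": 0.001, "dz": 0.004, "yaw": 0.0, "claw": 1.0}]}}

```text
time: 15.0
tool_pos: [0.6583, -0.192, 0.1553]
tool_rot: [0.001, 0.076, 0.997, -0.001]
contact_force: [-2.5, -2.2, 9.6]
gripper_width: 0.003
grasp_force: 4.4
```

{"op": "send_rows", "data": {"increments": [{"dx": 0.0, "dy": 0.001, "dz": 0.004, "yaw": 0.0, "claw": 1.0}, {"dx": 0.0, "dy": 0.001, "dz": 0.004, "yaw": 0.0, "claw": 1.0}]}}

```text
time: 15.25
tool_pos: [0.6584, -0.1919, 0.1545]
tool_rot: [0.001, 0.076, 0.997, -0.001]
contact_force: [-4.3, -1.7, 12.3]
gripper_width: -0.003
grasp_force: 6.1
```

```bash
python3 -c "
from h import *
inc(*frame(*PRESS,.052,-.155),.33,PRESS[1])"
```

```text
t 15.25 tcp [ 0.6584 -0.1919  0.1545] xang 2.989 F [-4.3193 -1.7374 12.305 ] w -0.003 -> d [ 0.0016  0.0061 -0.351 ] yaw -0.0015
```

{"op": "send_rows", "data": {"increments": [{"dx": 0.0, "dy": 0.001, "dz": 0.005, "yaw": 0.0, "claw": 1.0}, {"dx": 0.0, "dy": 0.001, "dz": 0.005, "yaw": 0.0, "claw": 1.0}]}}

```text
time: 15.5
tool_pos: [0.6585, -0.1918, 0.1541]
tool_rot: [0.001, 0.076, 0.997, -0.001]
contact_force: [-8.2, -1.3, 18.0]
gripper_width: 0.004
grasp_force: 9.5
```

{"op": "send_rows", "data": {"increments": [{"dx": 0.0, "dy": -0.008, "dz": -0.03, "yaw": 0.0, "claw": 1.0}, {"dx": 0.0, "dy": -0.014, "dz": -0.06, "yaw": 0.0, "claw": 1.0}, {"dx": 0.0, "dy": -0.02, "dz": -0.1, "yaw": 0.0, "claw": 1.0}, {"dx": 0.0, "dy": -0.022, "dz": -0.13, "yaw": 0.0, "claw": 1.0}, {"dx": 0.0, "dy": -0.02, "dz": -0.16, "yaw": 0.0, "claw": 1.0}, {"dx": 0.0, "dy": -0.015, "dz": -0.2, "yaw": 0.0, "claw": 1.0}, {"dx": 0.0, "dy": -0.005, "dz": -0.24, "yaw": 0.0, "claw": 1.0}, {"dx": 0.0, "dy": 0.005, "dz": -0.28, "yaw": 0.0, "claw": 1.0}, {"dx": 0.0, "dy": 0.005, "dz": -0.36, "yaw": 0.0, "claw": 1.0}, {"dx": 0.0, "dy": 0.005, "dz": -0.36, "yaw": 0.0, "claw": 1.0}]}}

```text
time: 16.75
tool_pos: [0.6597, -0.1885, 0.3337]
tool_rot: [0.004, 0.076, 0.997, -0.002]
contact_force: [0.4, -0.5, -0.3]
gripper_width: 0.004
grasp_force: 0.0
```

```bash
python3 -c "
from h import *
inc(*frame(*PRESS,-.20,-.010),.33,PRESS[1]);inc(*frame(*PRESS,-.20,-.010),.11,PRESS[1]);inc(*frame(*PRESS,-.09,-.010),.09,PRESS[1]);inc(*frame(*PRESS,-.09,-.010),.052,PRESS[1])
s=manip.grab_frame('scene')[:,:,::-1].copy()
for u,v,a in blobs(s,(16,80,60),(34,255,255),(255,255,25,35),3): print('plug',u,v,a)"
```

```text
t 16.75 tcp [ 0.6597 -0.1885  0.3337] xang 2.99 F [ 0.4302 -0.5417 -0.3049] w 0.004 -> d [0.5084 0.2886 0.0029] yaw -0.0013
t 16.75 tcp [ 0.6597 -0.1885  0.3337] xang 2.99 F [ 0.4302 -0.5417 -0.3049] w 0.004 -> d [0.5117 0.2897 0.4429] yaw -0.0013
t 16.75 tcp [ 0.6597 -0.1885  0.3337] xang 2.99 F [ 0.4302 -0.5417 -0.3049] w 0.004 -> d [0.292  0.2902 0.4845] yaw -0.0013
t 16.75 tcp [ 0.6597 -0.1885  0.3337] xang 2.99 F [ 0.4302 -0.5417 -0.3049] w 0.004 -> d [0.2925 0.2904 0.5605] yaw -0.0013
plug 267.5 275.2 10
```

The lever reached its stop at TCP z = 154 mm with the force jumping, and the brass blob shrank as it sank. I'll go back for the cell.

{"op": "send_rows", "data": {"increments": [{"dx": 0.1, "dy": 0.0, "dz": 0.0, "yaw": 0.0, "claw": 1.0}, {"dx": 0.2, "dy": 0.02, "dz": 0.0, "yaw": 0.0, "claw": 1.0}, {"dx": 0.3, "dy": 0.06, "dz": 0.0, "yaw": 0.0, "claw": 0.3}, {"dx": 0.4, "dy": 0.12, "dz": 0.04, "yaw": 0.0, "claw": 0.3}, {"dx": 0.48, "dy": 0.2, "dz": 0.12, "yaw": 0.0, "claw": 0.3}, {"dx": 0.51, "dy": 0.26, "dz": 0.2, "yaw": 0.0, "claw": 0.3}, {"dx": 0.51, "dy": 0.29, "dz": 0.3, "yaw": 0.0, "claw": 0.3}, {"dx": 0.51, "dy": 0.29, "dz": 0.4, "yaw": 0.0, "claw": 0.3}, {"dx": 0.45, "dy": 0.29, "dz": 0.45, "yaw": 0.0, "claw": 0.3}, {"dx": 0.35, "dy": 0.29, "dz": 0.46, "yaw": 0.0, "claw": 0.3}, {"dx": 0.295, "dy": 0.29, "dz": 0.47, "yaw": 0.0, "claw": 0.3}, {"dx": 0.293, "dy": 0.29, "dz": 0.5, "yaw": 0.0, "claw": 0.3}, {"dx": 0.293, "dy": 0.29, "dz": 0.54, "yaw": 0.0, "claw": 0.3}, {"dx": 0.293, "dy": 0.29, "dz": 0.56, "yaw": 0.0, "claw": 0.3}, {"dx": 0.293, "dy": 0.29, "dz": 0.56, "yaw": 0.0, "claw": 0.3}, {"dx": 0.293, "dy": 0.29, "dz": 0.56, "yaw": 0.0, "claw": 1.0}, {"dx": 0.293, "dy": 0.29, "dz": 0.56, "yaw": 0.0, "claw": 1.0}, {"dx": 0.293, "dy": 0.29, "dz": 0.56, "yaw": 0.0, "claw": 1.0}]}}

```text
time: 19.05
tool_pos: [0.5353, -0.0224, 0.0484]
tool_rot: [-0.0, 0.076, 0.997, -0.0]
contact_force: [-1.0, -0.1, 0.8]
gripper_width: 0.103
grasp_force: 60.2
```

{"op": "send_rows", "data": {"increments": [{"dx": 0.04, "dy": 0.0, "dz": -0.001, "yaw": 0.0, "claw": 1.0}, {"dx": 0.08, "dy": 0.0, "dz": -0.001, "yaw": 0.0, "claw": 1.0}, {"dx": 0.13, "dy": 0.0, "dz": -0.002, "yaw": 0.0, "claw": 1.0}, {"dx": 0.18, "dy": 0.0, "dz": -0.002, "yaw": 0.0, "claw": 1.0}, {"dx": 0.22, "dy": 0.0, "dz": -0.002, "yaw": 0.0, "claw": 1.0}, {"dx": 0.24, "dy": 0.0, "dz": -0.002, "yaw": 0.0, "claw": 1.0}, {"dx": 0.24, "dy": 0.0, "dz": -0.002, "yaw": 0.0, "claw": 1.0}]}}

```text
time: 19.92
tool_pos: [0.4165, -0.0042, 0.0491]
tool_rot: [-0.0, 0.076, 0.997, 0.0]
contact_force: [0.7, 0.8, -2.4]
gripper_width: 0.106
grasp_force: 59.8
```

```bash
python3 -c "
from h import *
t=incell();cv2.imwrite('pics/t5.png',t)
cv2.imwrite('pics/s5.png',np.hstack([crop(t,325,215,50,50,8),crop(t,395,195,110,110,3)[:400,:330] if 0 else cv2.resize(t[195:305,395:505],(400,400))]))
g=t[200:300,395:505].astype(int)
bg=(abs(g[:,:,2]-g[:,:,0])<14)&(g[:,:,1]>=g[:,:,2]-1)
m=cv2.morphologyEx(bg.astype(np.uint8)*255,cv2.MORPH_OPEN,np.ones((3,3)))
c=max(cv2.findContours(m,0,2)[0],key=cv2.contourArea);rc=cv2.minAreaRect(c);print('tray',rc)
inc(.507,-.345,.1)"
```

```text
(np.float64(347.33), np.float64(227.33), 3) press frame mm [-70.5303   4.4533]
(np.float64(346.4), np.float64(242.6), 15) press frame mm [-119.5316    0.0592]
tray ((54.85881805419922, 45.364707946777344), (65.72993469238281, 76.35952758789062), 77.47119140625)
t 19.98 tcp [ 0.4171 -0.0043  0.0493] xang 2.99 F [-0.1356 -0.2659 -1.6481] w 0.104 -> d [-0.281  -0.6463 -0.1012] yaw 0
```

View pics/s5.png

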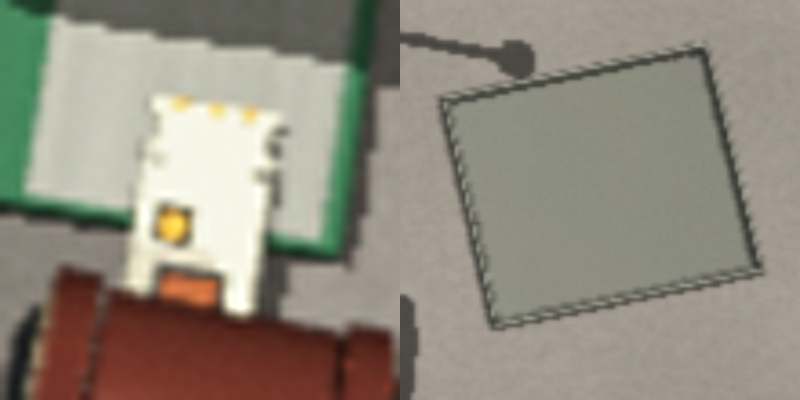

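The plug now sits inside a dark recess rim at crop (172,225), so cell_b is sealed. The tray hasn't moved: centre about (0.507, -0.345), yaw about 0.215. I'll carry the cell there.

```bash
echo 'TRAY=(np.array([.507,-.345]),.215)' >> h.py; python3 -c "
from h import *
inc(*frame(*TRAY,-.064,.045),.11,TRAY[1]);inc(*frame(*TRAY,-.064,.045),.024,TRAY[1])"
```

```text
t 19.98 tcp [ 0.4171 -0.0043  0.0493] xang 2.99 F [-0.1356 -0.2659 -1.6481] w 0.104 -> d [-0.1292 -0.6082 -0.1212] yaw -0.2447
t 19.98 tcp [ 0.4171 -0.0043  0.0493] xang 2.99 F [-0.1356 -0.2659 -1.6481] w 0.104 -> d [-0.1292 -0.6082  0.0508] yaw -0.2447
```

{"op": "send_rows", "data": {"increments": [{"dx": 0.0, "dy": 0.0, "dz": -0.05, "yaw": 0.0, "claw": 1.0}, {"dx": 0.0, "dy": -0.02, "dz": -0.1, "yaw": 0.0, "claw": 1.0}, {"dx": -0.02, "dy": -0.08, "dz": -0.12, "yaw": 0.0, "claw": 1.0}, {"dx": -0.03, "dy": -0.16, "dz": -0.12, "yaw": -0.03, "claw": 1.0}, {"dx": -0.05, "dy": -0.24, "dz": -0.12, "yaw": -0.07, "claw": 1.0}, {"dx": -0.07, "dy": -0.32, "dz": -0.12, "yaw": -0.11, "claw": 1.0}, {"dx": -0.09, "dy": -0.4, "dz": -0.12, "yaw": -0.15, "claw": 1.0}, {"dx": -0.1, "dy": -0.48, "dz": -0.12, "yaw": -0.19, "claw": 1.0}, {"dx": -0.12, "dy": -0.56, "dz": -0.12, "yaw": -0.22, "claw": 1.0}, {"dx": -0.129, "dy": -0.6, "dz": -0.12, "yaw": -0.245, "claw": 1.0}, {"dx": -0.129, "dy": -0.608, "dz": -0.12, "yaw": -0.245, "claw": 1.0}, {"dx": -0.129, "dy": -0.608, "dz": -0.08, "yaw": -0.245, "claw": 1.0}, {"dx": -0.129, "dy": -0.608, "dz": -0.02, "yaw": -0.245, "claw": 1.0}, {"dx": -0.129, "dy": -0.608, "dz": 0.02, "yaw": -0.245, "claw": 1.0}, {"dx": -0.129, "dy": -0.608, "dz": 0.04, "yaw": -0.245, "claw": 1.0}, {"dx": -0.129, "dy": -0.608, "dz": 0.048, "yaw": -0.245, "claw": 1.0}, {"dx": -0.129, "dy": -0.608, "dz": 0.05, "yaw": -0.245, "claw": 1.0}, {"dx": -0.129, "dy": -0.608, "dz": 0.05, "yaw": -0.245, "claw": 1.0}]}}

```text
time: 22.22
tool_pos: [0.4352, -0.315, 0.0251]
tool_rot: [0.001, -0.108, 0.994, -0.001]
contact_force: [0.7, -0.3, -2.6]
gripper_width: 0.108
grasp_force: 59.7
```

```bash
python3 -c "
from h import *
inc(*frame(*TRAY,-.064,.045),.0235,TRAY[1])
t=toprees();s=manip.grab_frame('scene')[:,:,::-1].copy()
cv2.imwrite('pics/s6.png',np.hstack([crop(t,400,195,100,100,4),crop(s,170,120,133,133,3)[:400,:399]]))"
```

```text
t 22.23 tcp [ 0.4352 -0.315   0.0251] xang -2.926 F [ 0.7443 -0.2702 -2.5567] w 0.108 -> d [0.0005 0.0006 0.0033] yaw 0.0003Traceback (most recent call last):
  File "<string>", line 5, in <module>
    cv2.imwrite('pics/s6.png',np.hstack([crop(t,400,195,100,100,4),crop(s,170,120,133,133,3)[:400,:399]]))
                              ~~~~~~~~~^^^^^^^^^^^^^^^^^^^^^^^^^^^^^^^^^^^^^^^^^^^^^^^^^^^^^^^^^^^^^^^^^^
    return _nx.concatenate(arrs, 1, dtype=dtype, casting=casting)
           ~~~~~~~~~~~~~~~^^^^^^^^^^^^^^^^^^^^^^^^^^^^^^^^^^^^^^^
ValueError: all the input array dimensions except for the concatenation axis must match exactly, but along dimension 0, the array at index 0 has size 400 and the array at index 1 has size 399
```

{"op": "send_rows", "data": {"increments": [{"dx": 0.0, "dy": 0.0, "dz": 0.004, "yaw": 0.0, "claw": 1.0}, {"dx": 0.0, "dy": 0.0, "dz": 0.004, "yaw": 0.0, "claw": 1.0}, {"dx": 0.0, "dy": 0.0, "dz": 0.003, "yaw": 0.0, "claw": 0.3}, {"dx": 0.0, "dy": 0.0, "dz": 0.002, "yaw": 0.0, "claw": 0.3}, {"dx": 0.0, "dy": 0.0, "dz": 0.0, "yaw": 0.0, "claw": 0.3}, {"dx": 0.0, "dy": 0.0, "dz": -0.05, "yaw": 0.0, "claw": 0.3}, {"dx": 0.0, "dy": 0.0, "dz": -0.12, "yaw": 0.0, "claw": 0.3}, {"dx": 0.0, "dy": 0.0, "dz": -0.2, "yaw": 0.0, "claw": 0.3}, {"dx": 0.0, "dy": 0.0, "dz": -0.25, "yaw": 0.0, "claw": 0.3}, {"dx": 0.0, "dy": 0.0, "dz": -0.25, "yaw": 0.0, "claw": 0.3}]}}

```text
time: 23.58
tool_pos: [0.436, -0.3158, 0.1522]
tool_rot: [0.002, -0.108, 0.994, -0.002]
contact_force: [0.1, 0.0, 0.8]
gripper_width: 0.349
grasp_force: 0.0
```

```bash
python3 -c "
from h import *
t=toprees();cv2.imwrite('pics/t6.png',t)
for u,v,a in blobs(t,(18,90,100),(34,255,255),(205,205,45,30),3): print('plug c',u,v,a,ray('top',u,v,.049), 'was 224.6 216.6')
for u,v,a in blobs(t,(18,90,100),(34,255,255),(400,195,110,100),3): print('plug b',u,v,a,ray('top',u,v,.018))
inc(*frame(*DOCK,-.06,.07),.15,DOCK[1]);inc(*frame(*DOCK,-.06,.07),.052,DOCK[1])"
```

```text
plug c 224.29 216.5 14 [0.5928 0.382  0.049 ] was 224.6 216.6
plug b 430.67 224.33 3 [ 0.5756 -0.2855  0.018 ]
plug b 434.67 223.33 3 [ 0.579  -0.2986  0.018 ]
plug b 430.62 239.62 13 [ 0.5255 -0.2844  0.018 ]
t 23.62 tcp [ 0.435  -0.3149  0.1499] xang -2.926 F [-0.0652  0.1868 -0.8163] w 0.347 -> d [-0.4351  1.3818 -0.0018] yaw 0.249
t 23.62 tcp [ 0.435  -0.3149  0.1499] xang -2.926 F [-0.0652  0.1868 -0.8163] w 0.347 -> d [-0.4349  1.3821  0.1942] yaw 0.249
```

{"op": "send_rows", "data": {"increments": [{"dx": 0.0, "dy": 0.08, "dz": -0.05, "yaw": 0.0, "claw": 0.3}, {"dx": 0.0, "dy": 0.18, "dz": -0.05, "yaw": 0.0, "claw": 0.3}, {"dx": -0.02, "dy": 0.28, "dz": -0.05, "yaw": 0.04, "claw": 0.3}, {"dx": -0.05, "dy": 0.38, "dz": -0.05, "yaw": 0.08, "claw": 0.3}, {"dx": -0.08, "dy": 0.48, "dz": -0.05, "yaw": 0.12, "claw": 0.3}, {"dx": -0.12, "dy": 0.58, "dz": -0.05, "yaw": 0.16, "claw": 0.3}, {"dx": -0.16, "dy": 0.68, "dz": -0.05, "yaw": 0.2, "claw": 0.3}, {"dx": -0.2, "dy": 0.78, "dz": -0.05, "yaw": 0.24, "claw": 0.3}, {"dx": -0.24, "dy": 0.88, "dz": -0.05, "yaw": 0.249, "claw": 0.3}, {"dx": -0.28, "dy": 0.98, "dz": -0.05, "yaw": 0.249, "claw": 0.3}, {"dx": -0.28, "dy": 0.98, "dz": -0.05, "yaw": 0.249, "claw": 0.3}]}}

```text
time: 25.0
tool_pos: [0.4653, 0.1966, 0.1718]
tool_rot: [-0.002, 0.076, 0.997, -0.0]
contact_force: [0.0, -1.2, -0.3]
gripper_width: 0.349
grasp_force: 0.0
```

```bash
python3 -c "
from h import *
inc(*frame(*DOCK,-.06,.07),.12,DOCK[1]);inc(*frame(*DOCK,-.06,.07),.051,DOCK[1])"
```

```text
t 25.0 tcp [0.4653 0.1966 0.1718] xang 2.989 F [ 0.0337 -1.1898 -0.2741] w 0.349 -> d [-0.0044  0.4256  0.1031] yaw 0.0033
t 25.0 tcp [0.4653 0.1966 0.1718] xang 2.989 F [ 0.0337 -1.1898 -0.2741] w 0.349 -> d [-0.005   0.4258  0.2411] yaw 0.0033
```

{"op": "send_rows", "data": {"increments": [{"dx": 0.0, "dy": 0.1, "dz": 0.02, "yaw": 0.003, "claw": 0.1}, {"dx": 0.0, "dy": 0.2, "dz": 0.04, "yaw": 0.003, "claw": 0.1}, {"dx": -0.005, "dy": 0.3, "dz": 0.08, "yaw": 0.003, "claw": 0.1}, {"dx": -0.005, "dy": 0.4, "dz": 0.1, "yaw": 0.003, "claw": 0.1}, {"dx": -0.005, "dy": 0.425, "dz": 0.12, "yaw": 0.003, "claw": 0.1}, {"dx": -0.005, "dy": 0.425, "dz": 0.15, "yaw": 0.003, "claw": 0.1}, {"dx": -0.005, "dy": 0.425, "dz": 0.19, "yaw": 0.003, "claw": 0.1}, {"dx": -0.005, "dy": 0.425, "dz": 0.22, "yaw": 0.003, "claw": 0.1}, {"dx": -0.005, "dy": 0.425, "dz": 0.24, "yaw": 0.003, "claw": 0.1}, {"dx": -0.005, "dy": 0.425, "dz": 0.24, "yaw": 0.003, "claw": 0.1}, {"dx": -0.005, "dy": 0.425, "dz": 0.24, "yaw": 0.003, "claw": 1.0}, {"dx": -0.005, "dy": 0.425, "dz": 0.24, "yaw": 0.003, "claw": 1.0}, {"dx": -0.005, "dy": 0.425, "dz": 0.24, "yaw": 0.003, "claw": 1.0}, {"dx": -0.005, "dy": 0.425, "dz": 0.24, "yaw": 0.003, "claw": 1.0}]}}

```text
time: 26.75
tool_pos: [0.5034, 0.4051, 0.0557]
tool_rot: [0.001, 0.081, 0.997, 0.002]
contact_force: [1.8, 4.8, 0.5]
gripper_width: 0.102
grasp_force: 61.1
```

```bash
python3 -c "
from h import *
inc(*frame(*DOCK,-.16,.07),.051,DOCK[1])"
```

```text
t 26.75 tcp [0.5034 0.4051 0.0557] xang 2.98 F [1.8119 4.8189 0.5434] w 0.102 -> d [0.2078 0.001  0.009 ] yaw -0.0026
```

{"op": "send_rows", "data": {"increments": [{"dx": 0.01, "dy": 0.0, "dz": 0.0, "yaw": 0.0, "claw": 1.0}, {"dx": 0.02, "dy": 0.0, "dz": 0.0, "yaw": 0.0, "claw": 1.0}, {"dx": 0.04, "dy": 0.0, "dz": 0.0, "yaw": 0.0, "claw": 1.0}, {"dx": 0.08, "dy": 0.0, "dz": 0.0, "yaw": 0.0, "claw": 1.0}, {"dx": 0.12, "dy": 0.0, "dz": 0.0, "yaw": 0.0, "claw": 1.0}, {"dx": 0.16, "dy": 0.0, "dz": 0.0, "yaw": 0.0, "claw": 1.0}, {"dx": 0.21, "dy": 0.0, "dz": 0.0, "yaw": 0.0, "claw": 1.0}, {"dx": 0.21, "dy": 0.0, "dz": 0.0, "yaw": 0.0, "claw": 1.0}]}}

```text
time: 27.75
tool_pos: [0.3955, 0.4206, 0.0543]
tool_rot: [-0.002, 0.081, 0.997, -0.001]
contact_force: [-4.5, 0.9, 6.8]
gripper_width: 0.103
grasp_force: 62.0
```

```bash
python3 -c "
from h import *
inc(*frame(*PRESS,-.21,.010),.12,PRESS[1])
t=toprees();s=manip.grab_frame('scene')[:,:,::-1].copy()
for u,v,a in blobs(t,(18,90,100),(34,255,255),(190,205,100,60),3): print('plug c',u,v,a,ray('top',u,v,.049))
cv2.imwrite('pics/s7.png',np.hstack([crop(t,400,195,100,100,4),crop(s,360,230,100,100,4)]))"
```

```text
t 27.75 tcp [0.3955 0.4206 0.0543] xang 2.98 F [-4.4529  0.8762  6.8351] w 0.103 -> d [-0.185  -0.7942 -0.1306] yaw -0.0075
plug c 214.33 235.33 3 [0.5319 0.4121 0.049 ]
plug c 222.67 236.33 3 [0.5289 0.3853 0.049 ]
plug c 219.43 250.0 14 [0.4851 0.3944 0.049 ]
```

View pics/s7.png

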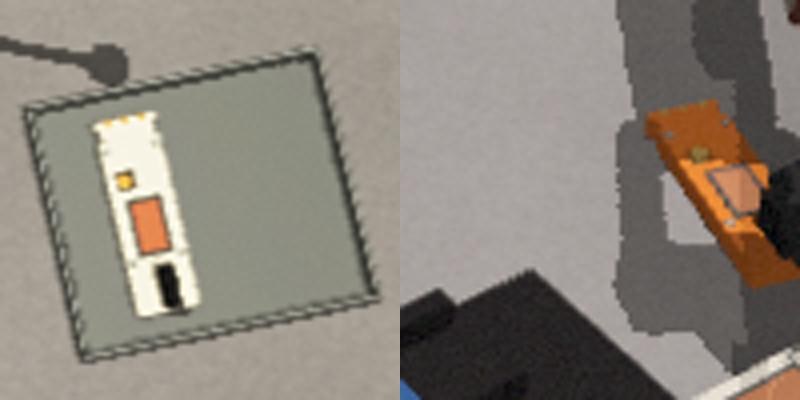

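Cell_b lies flat in the tray, and cell_c is pulled out, plug at top (219,250). I'll carry it to the press.

{"op": "send_rows", "data": {"increments": [{"dx": 0.0, "dy": 0.0, "dz": -0.05, "yaw": 0.0, "claw": 1.0}, {"dx": 0.0, "dy": 0.0, "dz": -0.1, "yaw": 0.0, "claw": 1.0}, {"dx": 0.0, "dy": -0.02, "dz": -0.13, "yaw": 0.0, "claw": 1.0}, {"dx": -0.02, "dy": -0.09, "dz": -0.13, "yaw": -0.007, "claw": 1.0}, {"dx": -0.04, "dy": -0.17, "dz": -0.13, "yaw": -0.007, "claw": 1.0}, {"dx": -0.06, "dy": -0.25, "dz": -0.13, "yaw": -0.007, "claw": 1.0}, {"dx": -0.08, "dy": -0.33, "dz": -0.13, "yaw": -0.007, "claw": 1.0}, {"dx": -0.1, "dy": -0.41, "dz": -0.13, "yaw": -0.007, "claw": 1.0}, {"dx": -0.12, "dy": -0.49, "dz": -0.13, "yaw": -0.007, "claw": 1.0}, {"dx": -0.14, "dy": -0.57, "dz": -0.13, "yaw": -0.007, "claw": 1.0}, {"dx": -0.16, "dy": -0.65, "dz": -0.13, "yaw": -0.007, "claw": 1.0}, {"dx": -0.175, "dy": -0.72, "dz": -0.13, "yaw": -0.007, "claw": 1.0}, {"dx": -0.185, "dy": -0.77, "dz": -0.13, "yaw": -0.007, "claw": 1.0}, {"dx": -0.185, "dy": -0.794, "dz": -0.13, "yaw": -0.007, "claw": 1.0}, {"dx": -0.185, "dy": -0.794, "dz": -0.13, "yaw": -0.007, "claw": 1.0}]}}

```text
time: 29.72
tool_pos: [0.4249, 0.0137, 0.1185]
tool_rot: [-0.001, 0.077, 0.997, 0.0]
contact_force: [0.0, 0.1, -2.9]
gripper_width: 0.103
grasp_force: 60.7
```

```bash
python3 -c "
from h import *
inc(*frame(*PRESS,-.21,.010),.0555,PRESS[1]);incell()"
```

```text
t 29.73 tcp [0.4249 0.0137 0.1185] xang 2.988 F [ 0.0465  0.1295 -2.8754] w 0.103 -> d [ 0.0028 -0.0001  0.126 ] yaw -0.0023
(np.float64(347.6), np.float64(239.4), 15) press frame mm [-108.7944   -2.1908]
```

{"op": "send_rows", "data": {"increments": [{"dx": 0.002, "dy": 0.0, "dz": 0.04, "yaw": -0.002, "claw": 1.0}, {"dx": 0.002, "dy": 0.0, "dz": 0.08, "yaw": -0.002, "claw": 1.0}, {"dx": 0.002, "dy": 0.0, "dz": 0.11, "yaw": -0.002, "claw": 1.0}, {"dx": 0.002, "dy": 0.0, "dz": 0.122, "yaw": -0.002, "claw": 1.0}, {"dx": 0.002, "dy": 0.0, "dz": 0.126, "yaw": -0.002, "claw": 1.0}, {"dx": 0.002, "dy": 0.0, "dz": 0.126, "yaw": -0.002, "claw": 1.0}, {"dx": 0.002, "dy": 0.0, "dz": 0.126, "yaw": -0.002, "claw": 1.0}]}}

```text
time: 30.65
tool_pos: [0.4255, 0.0138, 0.057]
tool_rot: [0.001, 0.074, 0.997, -0.0]
contact_force: [-0.2, -0.4, -1.3]
gripper_width: 0.101
grasp_force: 60.8
```

```bash
python3 -c "
from h import *
inc(*frame(*PRESS,-.096,.010),.0555,PRESS[1]);incell()"
```

```text
t 30.65 tcp [0.4255 0.0138 0.057 ] xang 2.993 F [-0.238  -0.3767 -1.2585] w 0.101 -> d [-0.2237 -0.0008  0.0034] yaw 0.0006
(np.float64(345.33), np.float64(227.33), 3) press frame mm [-71.5241  10.7758]
(np.float64(346.47), np.float64(241.13), 15) press frame mm [-114.8396    0.5424]
```

{"op": "send_rows", "data": {"increments": [{"dx": -0.03, "dy": 0.0, "dz": 0.001, "yaw": 0.0, "claw": 1.0}, {"dx": -0.07, "dy": 0.0, "dz": 0.001, "yaw": 0.0, "claw": 1.0}, {"dx": -0.11, "dy": -0.001, "dz": 0.001, "yaw": 0.0, "claw": 1.0}, {"dx": -0.15, "dy": -0.001, "dz": 0.001, "yaw": 0.0, "claw": 1.0}, {"dx": -0.19, "dy": -0.001, "dz": 0.001, "yaw": 0.0, "claw": 1.0}, {"dx": -0.215, "dy": -0.001, "dz": 0.001, "yaw": 0.0, "claw": 1.0}, {"dx": -0.226, "dy": -0.001, "dz": 0.001, "yaw": 0.0, "claw": 1.0}, {"dx": -0.2285, "dy": -0.001, "dz": 0.001, "yaw": 0.0, "claw": 1.0}, {"dx": -0.2285, "dy": -0.001, "dz": 0.001, "yaw": 0.0, "claw": 1.0}, {"dx": -0.2285, "dy": -0.001, "dz": 0.001, "yaw": 0.0, "claw": 1.0}]}}

```text
time: 31.95
tool_pos: [0.5374, -0.0034, 0.0557]
tool_rot: [-0.0, 0.074, 0.997, -0.0]
contact_force: [-0.5, 0.4, -0.8]
gripper_width: 0.101
grasp_force: 60.7
```

```bash
python3 -c "
from h import *
d=np.array(frame(*PRESS,0,0));p,R,s=tool();w=p[:2]-d;c,sn=np.cos(PRESS[1]),np.sin(PRESS[1]);print('tcp in press',(c*w[0]+sn*w[1])*1e3,(-sn*w[0]+c*w[1])*1e3,s['contact_force'],p)"
```

```text
tcp in press -94.65738621660779 9.949050318012135 [-0.5113  0.412  -0.8347] [ 0.5374 -0.0034  0.0557]
```

{"op": "send_rows", "data": {"increments": [{"dx": -0.002, "dy": 0.0, "dz": 0.001, "yaw": 0.0, "claw": 1.0}, {"dx": -0.002, "dy": 0.0, "dz": 0.002, "yaw": 0.0, "claw": 1.0}, {"dx": -0.002, "dy": 0.0, "dz": 0.002, "yaw": 0.0, "claw": 1.0}, {"dx": -0.002, "dy": 0.0, "dz": 0.002, "yaw": 0.0, "claw": 1.0}]}}

```text
time: 32.45
tool_pos: [0.5387, -0.0036, 0.0555]
tool_rot: [-0.0, 0.074, 0.997, -0.0]
contact_force: [-3.4, 0.0, 5.1]
gripper_width: 0.106
grasp_force: 61.8
```

{"op": "send_rows", "data": {"increments": [{"dx": 0.0, "dy": 0.0, "dz": 0.0, "yaw": 0.0, "claw": 0.3}, {"dx": 0.0, "dy": 0.0, "dz": 0.0, "yaw": 0.0, "claw": 0.3}, {"dx": 0.0, "dy": 0.0, "dz": -0.03, "yaw": 0.0, "claw": 0.3}, {"dx": 0.0, "dy": 0.0, "dz": -0.07, "yaw": 0.0, "claw": 0.3}, {"dx": 0.1, "dy": 0.0, "dz": -0.12, "yaw": 0.0, "claw": 1.0}, {"dx": 0.2, "dy": 0.0, "dz": -0.2, "yaw": 0.0, "claw": 1.0}, {"dx": 0.22, "dy": 0.0, "dz": -0.3, "yaw": 0.0, "claw": 1.0}, {"dx": 0.22, "dy": -0.04, "dz": -0.4, "yaw": 0.0, "claw": 1.0}, {"dx": 0.22, "dy": -0.1, "dz": -0.5, "yaw": 0.0, "claw": 1.0}, {"dx": 0.22, "dy": -0.16, "dz": -0.55, "yaw": 0.0, "claw": 1.0}, {"dx": 0.2, "dy": -0.24, "dz": -0.55, "yaw": 0.0, "claw": 1.0}, {"dx": 0.14, "dy": -0.32, "dz": -0.55, "yaw": 0.0, "claw": 1.0}, {"dx": 0.04, "dy": -0.325, "dz": -0.55, "yaw": 0.0, "claw": 1.0}, {"dx": -0.06, "dy": -0.325, "dz": -0.55, "yaw": 0.0, "claw": 1.0}, {"dx": -0.16, "dy": -0.325, "dz": -0.55, "yaw": 0.0, "claw": 1.0}, {"dx": -0.25, "dy": -0.325, "dz": -0.55, "yaw": 0.0, "claw": 1.0}, {"dx": -0.28, "dy": -0.325, "dz": -0.55, "yaw": 0.0, "claw": 1.0}, {"dx": -0.28, "dy": -0.325, "dz": -0.55, "yaw": 0.0, "claw": 1.0}, {"dx": -0.28, "dy": -0.325, "dz": -0.55, "yaw": 0.0, "claw": 1.0}]}}

```text
time: 34.83
tool_pos: [0.6527, -0.1851, 0.3311]
tool_rot: [0.001, 0.074, 0.997, -0.0]
contact_force: [0.2, -0.4, 0.4]
gripper_width: -0.0
grasp_force: 0.0
```

```bash
python3 -c "
from h import *
inc(*frame(*PRESS,.052,-.153),.332,PRESS[1])
def pf(u,v,z,n='top'):
    w=ray(n,u,v,z)[:2]-PRESS[0];c,s=np.cos(PRESS[1]),np.sin(PRESS[1]);return np.array([c*w[0]+s*w[1],-s*w[0]+c*w[1]])*1000
t=toprees();s=manip.grab_frame('scene')[:,:,::-1].copy();cv2.imwrite('pics/t8.png',t)
for u,v,a in blobs(t,(3,120,80),(17,255,255),(335,205,35,25),5): print('patch',u,v,a,pf(u,v,.046))
for u,v,a in blobs(s,(16,80,60),(34,255,255),(255,255,25,35),3): print('plug',u,v,a,pf(u,v,.048,'scene'))
"
```

```text
t 34.83 tcp [ 0.6527 -0.1851  0.3311] xang 2.993 F [ 0.1743 -0.4102  0.3717] w -0.0 -> d [-0.0109 -0.0012 -0.0018] yaw 0.0007
patch 346.78 219.35 92 [-45.1446  10.0166]
plug 267.71 274.38 21 [1.3155 2.876 ]
plug 257.43 287.14 7 [45.7156 29.9766]
```

Cell_c's plug is within about 1.5 mm of where cell_b's was. I'll press.

{"op": "send_rows", "data": {"increments": [{"dx": -0.011, "dy": 0.0, "dz": 0.06, "yaw": 0.0, "claw": 1.0}, {"dx": -0.011, "dy": -0.006, "dz": 0.09, "yaw": 0.0, "claw": 1.0}, {"dx": -0.011, "dy": -0.016, "dz": 0.12, "yaw": 0.0, "claw": 1.0}, {"dx": -0.011, "dy": -0.025, "dz": 0.152, "yaw": 0.0, "claw": 1.0}, {"dx": -0.011, "dy": -0.031, "dz": 0.19, "yaw": 0.0, "claw": 1.0}, {"dx": -0.011, "dy": -0.034, "dz": 0.228, "yaw": 0.0, "claw": 1.0}, {"dx": -0.011, "dy": -0.032, "dz": 0.262, "yaw": 0.0, "claw": 1.0}, {"dx": -0.011, "dy": -0.027, "dz": 0.296, "yaw": 0.0, "claw": 1.0}, {"dx": -0.011, "dy": -0.02, "dz": 0.325, "yaw": 0.0, "claw": 1.0}, {"dx": -0.011, "dy": -0.012, "dz": 0.343, "yaw": 0.0, "claw": 1.0}, {"dx": -0.011, "dy": -0.012, "dz": 0.343, "yaw": 0.0, "claw": 1.0}]}}

```text
time: 36.3
tool_pos: [0.658, -0.193, 0.1593]
tool_rot: [0.001, 0.075, 0.997, -0.001]
contact_force: [0.2, -3.9, 4.8]
gripper_width: 0.0
grasp_force: 2.5
```

{"op": "send_rows", "data": {"increments": [{"dx": 0.0, "dy": 0.001, "dz": 0.006, "yaw": 0.0, "claw": 1.0}, {"dx": 0.0, "dy": 0.002, "dz": 0.013, "yaw": 0.0, "claw": 1.0}, {"dx": 0.0, "dy": 0.002, "dz": 0.013, "yaw": 0.0, "claw": 1.0}]}}

```text
time: 36.67
tool_pos: [0.6583, -0.1918, 0.1548]
tool_rot: [0.001, 0.075, 0.997, -0.001]
contact_force: [-2.8, -2.4, 7.4]
gripper_width: 0.0
grasp_force: 4.6
```

{"op": "send_rows", "data": {"increments": [{"dx": 0.0, "dy": 0.001, "dz": 0.004, "yaw": 0.0, "claw": 1.0}, {"dx": 0.0, "dy": 0.001, "dz": 0.004, "yaw": 0.0, "claw": 1.0}]}}

```text
time: 36.92
tool_pos: [0.6584, -0.1917, 0.1543]
tool_rot: [0.001, 0.075, 0.997, -0.001]
contact_force: [-7.1, -1.4, 14.3]
gripper_width: -0.003
grasp_force: 7.1
```

{"op": "send_rows", "data": {"increments": [{"dx": 0.0, "dy": 0.001, "dz": 0.003, "yaw": 0.0, "claw": 1.0}, {"dx": 0.0, "dy": 0.001, "dz": 0.003, "yaw": 0.0, "claw": 1.0}]}}

```text
time: 37.17
tool_pos: [0.6584, -0.1916, 0.1541]
tool_rot: [0.001, 0.075, 0.997, -0.002]
contact_force: [-7.9, -2.2, 18.6]
gripper_width: 0.004
grasp_force: 9.1
```

{"op": "send_rows", "data": {"increments": [{"dx": 0.0, "dy": -0.008, "dz": -0.03, "yaw": 0.0, "claw": 1.0}, {"dx": 0.0, "dy": -0.014, "dz": -0.06, "yaw": 0.0, "claw": 1.0}, {"dx": 0.0, "dy": -0.02, "dz": -0.1, "yaw": 0.0, "claw": 1.0}, {"dx": 0.0, "dy": -0.022, "dz": -0.13, "yaw": 0.0, "claw": 1.0}, {"dx": 0.0, "dy": -0.02, "dz": -0.16, "yaw": 0.0, "claw": 1.0}, {"dx": 0.0, "dy": -0.015, "dz": -0.2, "yaw": 0.0, "claw": 1.0}, {"dx": 0.0, "dy": -0.005, "dz": -0.24, "yaw": 0.0, "claw": 1.0}, {"dx": 0.0, "dy": 0.005, "dz": -0.28, "yaw": 0.0, "claw": 1.0}, {"dx": 0.0, "dy": 0.005, "dz": -0.36, "yaw": 0.0, "claw": 1.0}, {"dx": 0.0, "dy": 0.005, "dz": -0.36, "yaw": 0.0, "claw": 1.0}]}}

```text
time: 38.42
tool_pos: [0.6597, -0.188, 0.3337]
tool_rot: [0.004, 0.074, 0.997, -0.002]
contact_force: [0.3, 0.1, -0.0]
gripper_width: -0.001
grasp_force: 0.0
```

```bash
python3 -c "
from h import *
inc(*frame(*PRESS,-.20,.010),.11,PRESS[1]);inc(*frame(*PRESS,-.096,.010),.052,PRESS[1])
s=manip.grab_frame('scene')[:,:,::-1].copy();t=toprees()
for u,v,a in blobs(s,(16,80,60),(34,255,255),(255,255,25,35),3): print('plug',u,v,a)
for u,v,a in blobs(t,(3,120,80),(17,255,255),(335,205,35,25),5): print('patch',u,v,a)"
```

```text
t 38.42 tcp [ 0.6597 -0.188   0.3337] xang 2.993 F [ 0.2778  0.065  -0.0266] w -0.001 -> d [0.5106 0.3302 0.4428] yaw 0.0007
t 38.42 tcp [ 0.6597 -0.188   0.3337] xang 2.993 F [ 0.2778  0.065  -0.0266] w -0.001 -> d [0.3035 0.3303 0.5603] yaw 0.0007
plug 267.4 275.5 10
plug 257.33 287.5 6
patch 346.78 219.35 92
```

The plug sank as cell_b's did (blob 21 to 10 px). I'll retrieve cell_c.

{"op": "send_rows", "data": {"increments": [{"dx": 0.1, "dy": 0.0, "dz": 0.0, "yaw": 0.0, "claw": 1.0}, {"dx": 0.2, "dy": 0.02, "dz": 0.0, "yaw": 0.0, "claw": 1.0}, {"dx": 0.3, "dy": 0.06, "dz": 0.0, "yaw": 0.0, "claw": 0.3}, {"dx": 0.4, "dy": 0.12, "dz": 0.04, "yaw": 0.0, "claw": 0.3}, {"dx": 0.48, "dy": 0.2, "dz": 0.12, "yaw": 0.0, "claw": 0.3}, {"dx": 0.51, "dy": 0.28, "dz": 0.2, "yaw": 0.0, "claw": 0.3}, {"dx": 0.51, "dy": 0.33, "dz": 0.3, "yaw": 0.0, "claw": 0.3}, {"dx": 0.51, "dy": 0.33, "dz": 0.4, "yaw": 0.0, "claw": 0.3}, {"dx": 0.45, "dy": 0.33, "dz": 0.45, "yaw": 0.0, "claw": 0.3}, {"dx": 0.35, "dy": 0.33, "dz": 0.46, "yaw": 0.0, "claw": 0.3}, {"dx": 0.305, "dy": 0.33, "dz": 0.47, "yaw": 0.0, "claw": 0.3}, {"dx": 0.303, "dy": 0.33, "dz": 0.5, "yaw": 0.0, "claw": 0.3}, {"dx": 0.303, "dy": 0.33, "dz": 0.54, "yaw": 0.0, "claw": 0.3}, {"dx": 0.303, "dy": 0.33, "dz": 0.555, "yaw": 0.0, "claw": 0.3}, {"dx": 0.303, "dy": 0.33, "dz": 0.555, "yaw": 0.0, "claw": 0.3}, {"dx": 0.303, "dy": 0.33, "dz": 0.555, "yaw": 0.0, "claw": 1.0}, {"dx": 0.303, "dy": 0.33, "dz": 0.555, "yaw": 0.0, "claw": 1.0}, {"dx": 0.303, "dy": 0.33, "dz": 0.555, "yaw": 0.0, "claw": 1.0}]}}

```text
time: 40.78
tool_pos: [0.5336, -0.0018, 0.0517]
tool_rot: [0.001, 0.074, 0.997, -0.0]
contact_force: [-1.4, -0.1, 2.9]
gripper_width: 0.103
grasp_force: 60.8
```

{"op": "send_rows", "data": {"increments": [{"dx": 0.04, "dy": 0.0, "dz": -0.001, "yaw": 0.0, "claw": 1.0}, {"dx": 0.08, "dy": 0.0, "dz": -0.001, "yaw": 0.0, "claw": 1.0}, {"dx": 0.13, "dy": 0.0, "dz": -0.002, "yaw": 0.0, "claw": 1.0}, {"dx": 0.18, "dy": 0.0, "dz": -0.002, "yaw": 0.0, "claw": 1.0}, {"dx": 0.22, "dy": 0.0, "dz": -0.002, "yaw": 0.0, "claw": 1.0}, {"dx": 0.23, "dy": 0.0, "dz": -0.002, "yaw": 0.0, "claw": 1.0}, {"dx": 0.23, "dy": 0.0, "dz": -0.002, "yaw": 0.0, "claw": 1.0}]}}

```text
time: 41.65
tool_pos: [0.4194, 0.0153, 0.0519]
tool_rot: [0.0, 0.074, 0.997, 0.0]
contact_force: [0.7, -0.1, -0.5]
gripper_width: 0.102
grasp_force: 60.5
```

```bash
python3 -c "
from h import *
t=incell();cv2.imwrite('pics/t9.png',t)
cv2.imwrite('pics/s9.png',np.hstack([crop(t,325,215,50,50,8),cv2.resize(t[195:305,395:505],(400,400))]))
inc(*frame(*TRAY,-.064,-.045),.11,TRAY[1]);inc(*frame(*TRAY,-.064,-.045),.024,TRAY[1])"
```

```text
(np.float64(346.5), np.float64(241.5), 16) press frame mm [-115.9973    0.2707]
t 41.7 tcp [0.4196 0.0152 0.0519] xang 2.993 F [-0.2978  0.4327 -0.9525] w 0.101 -> d [-0.1922 -0.8162 -0.1161] yaw -0.2427
t 41.7 tcp [0.4196 0.0152 0.0519] xang 2.993 F [-0.2978  0.4327 -0.9525] w 0.101 -> d [-0.1921 -0.8162  0.0559] yaw -0.2427
```

View pics/s9.png

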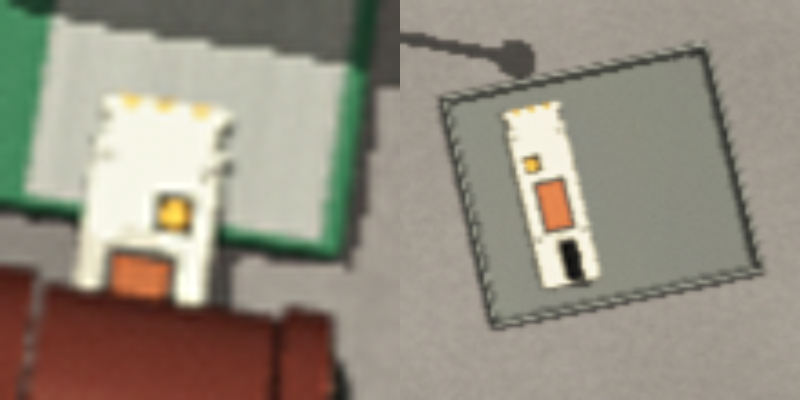

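Cell_c's plug is also recessed, with a dark rim at crop (173,212), and the tray and cell_b haven't moved. I'll place cell_c beside cell_b.

{"op": "send_rows", "data": {"increments": [{"dx": 0.0, "dy": 0.0, "dz": -0.06, "yaw": 0.0, "claw": 1.0}, {"dx": 0.0, "dy": -0.02, "dz": -0.12, "yaw": 0.0, "claw": 1.0}, {"dx": -0.02, "dy": -0.08, "dz": -0.15, "yaw": 0.0, "claw": 1.0}, {"dx": -0.03, "dy": -0.17, "dz": -0.15, "yaw": -0.03, "claw": 1.0}, {"dx": -0.05, "dy": -0.26, "dz": -0.15, "yaw": -0.06, "claw": 1.0}, {"dx": -0.07, "dy": -0.35, "dz": -0.15, "yaw": -0.1, "claw": 1.0}, {"dx": -0.09, "dy": -0.44, "dz": -0.15, "yaw": -0.14, "claw": 1.0}, {"dx": -0.11, "dy": -0.53, "dz": -0.15, "yaw": -0.17, "claw": 1.0}, {"dx": -0.13, "dy": -0.62, "dz": -0.15, "yaw": -0.2, "claw": 1.0}, {"dx": -0.16, "dy": -0.71, "dz": -0.15, "yaw": -0.23, "claw": 1.0}, {"dx": -0.18, "dy": -0.78, "dz": -0.15, "yaw": -0.243, "claw": 1.0}, {"dx": -0.192, "dy": -0.816, "dz": -0.15, "yaw": -0.243, "claw": 1.0}, {"dx": -0.192, "dy": -0.816, "dz": -0.15, "yaw": -0.243, "claw": 1.0}, {"dx": -0.192, "dy": -0.816, "dz": -0.08, "yaw": -0.243, "claw": 1.0}, {"dx": -0.192, "dy": -0.816, "dz": -0.02, "yaw": -0.243, "claw": 1.0}, {"dx": -0.192, "dy": -0.816, "dz": 0.02, "yaw": -0.243, "claw": 1.0}, {"dx": -0.192, "dy": -0.816, "dz": 0.04, "yaw": -0.243, "claw": 1.0}, {"dx": -0.192, "dy": -0.816, "dz": 0.048, "yaw": -0.243, "claw": 1.0}, {"dx": -0.192, "dy": -0.816, "dz": 0.05, "yaw": -0.243, "claw": 1.0}, {"dx": -0.192, "dy": -0.816, "dz": 0.05, "yaw": -0.243, "claw": 1.0}]}}

```text
time: 44.2
tool_pos: [0.4542, -0.403, 0.0278]
tool_rot: [0.0, -0.108, 0.994, -0.001]
contact_force: [-0.2, 0.5, -1.6]
gripper_width: 0.101
grasp_force: 60.4
```

{"op": "send_rows", "data": {"increments": [{"dx": 0.0, "dy": 0.0, "dz": 0.004, "yaw": 0.0, "claw": 1.0}, {"dx": 0.0, "dy": 0.0, "dz": 0.004, "yaw": 0.0, "claw": 1.0}, {"dx": 0.0, "dy": 0.0, "dz": 0.003, "yaw": 0.0, "claw": 0.3}, {"dx": 0.0, "dy": 0.0, "dz": 0.002, "yaw": 0.0, "claw": 0.3}, {"dx": 0.0, "dy": 0.0, "dz": 0.0, "yaw": 0.0, "claw": 0.3}, {"dx": 0.0, "dy": 0.0, "dz": -0.05, "yaw": 0.0, "claw": 0.3}, {"dx": 0.0, "dy": 0.0, "dz": -0.12, "yaw": 0.0, "claw": 0.3}, {"dx": 0.0, "dy": 0.0, "dz": -0.22, "yaw": 0.0, "claw": 0.3}, {"dx": 0.0, "dy": 0.0, "dz": -0.32, "yaw": 0.0, "claw": 0.3}, {"dx": 0.1, "dy": 0.0, "dz": -0.42, "yaw": 0.0, "claw": 0.3}, {"dx": 0.1, "dy": 0.05, "dz": -0.5, "yaw": 0.0, "claw": 0.3}, {"dx": 0.1, "dy": 0.15, "dz": -0.5, "yaw": 0.0, "claw": 0.3}, {"dx": 0.1, "dy": 0.25, "dz": -0.5, "yaw": 0.0, "claw": 0.3}, {"dx": 0.1, "dy": 0.35, "dz": -0.5, "yaw": 0.0, "claw": 0.3}, {"dx": 0.1, "dy": 0.4, "dz": -0.5, "yaw": 0.0, "claw": 0.3}, {"dx": 0.1, "dy": 0.4, "dz": -0.5, "yaw": 0.0, "claw": 0.3}]}}

```text
time: 46.2
tool_pos: [0.362, -0.2167, 0.2772]
tool_rot: [0.001, -0.109, 0.994, -0.001]
contact_force: [0.3, -0.2, -0.5]
gripper_width: 0.351
grasp_force: 0.0
```

```bash
python3 -c "
from h import *
t=toprees();s=manip.grab_frame('scene')[:,:,::-1].copy()
cv2.imwrite('pics/fin.png',np.hstack([crop(t,390,150,120,150,3.33)[:499,:399],crop(s,150,140,160,200,2.5)[:499]]))"
```

```text
(no output)
```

View pics/fin.png

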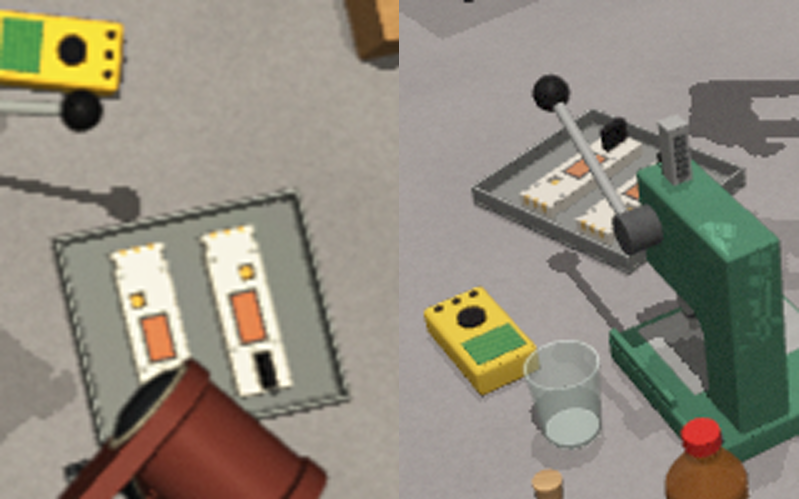

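Both sealed cells lie flat side by side in the tray, at crop (150,310) and (245,310). The lever is up and the bottle, beaker and multimeter haven't moved. I'm handing the job in.

```bash
python3 -c "
from plant import manip
print(manip.job_done())"
```

```text
the job is handed in; nothing more can be done
None
```

I handed the job in at about 46 s of the 210 s allowed: cell_b and cell_c, the only cells in the dock, are sealed and lying flat side by side in the grey tray, the lever is up, and the bottle, beaker and multimeter were not disturbed; the hand-in returned no verdict.

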